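Lean the mounted panel on its stand and hold it flush with the wedge spacer

ROBOT

A 7-joint arm with a two-finger parallel gripper is mounted at the origin on the work surface. World frame = base frame: x ahead of the robot, y to its left, z up, the work surface at z = 0. Lengths are in m, angles in rad, forces in N, time in s.
With the tool pointing down it reaches from about 0.425 to 0.8 m from the base axis. Payload 8.3 kg.
Tool frame: the origin (TCP) lies on the centre line of the jaws, within the pads' length; the fingertips stand r.tip_extent ahead of it and the grasp point (between the pads) is the TCP (r.tip_extent is the distance from the TCP to the fingertips, in m); z points along the fingers, x is the direction in which the jaws open and shut, and the axes are right-handed (so a half turn about z gives the same grasp; the last joint's range is limited). The gripper opens to 85 mm and grips with 20 to 120 N. Pads are 22 mm wide; open, the fingers measure 114 mm over their backs; the gripper's body (76 mm by 85 mm) begins 54 mm behind the grasp point. The pads swing forward as they close: fully open they stand 13 mm farther back than shut.
Start: joints at [-1.29, 0.383, 0.016, 1.37, -0.006, 1.388, -0.046], TCP at [0.211, 0.588, 0.25] pointing down, gripper open.
Joint ranges: [-2.95, 2.95], [-0.25, 2.06], [-1.52, 1.56], [0.18, 2.33], [-1.44, 4.58], [0.02, 2.06], [-3.01, 3.01]. Speed limits (rad/s): [2.39, 2.39, 3.01, 3.01, 3.14, 3.14, 3.14].

INTERFACE

Orientations are given as a unit quaternion [x, y, z, w].
In Python, from cell import r, camera, spot_in, cut_out, pinpoint gives the robot as it stands.
- The arm moves only by the tool apply_moves, never from a script. Its argument "motion" is a list of rows, each an object of numbers: "x", "y", "z": the shift along the tool's x, y, z in units of 0.3 m (1.0 is 0.3 m); "ax", "ay", "az": the turn, a rotation vector about the tool's x, y, z in units of 45 degrees (1.0 is 45 degrees); "jaw": the closure, from 0 (fully open) to 1 (shut). A call has 1 to 5 rows; each row is the pose to reach, as a shift and turn from the pose commanded when the call began, along the tool's axes at that moment; what a row does not reach only later rows make up. A row lasts 1/8 s, in which the tool goes at most 62.5 mm and 10.7 degrees, less where a joint would pass 70% of its speed; a pose out of reach is approached as far as the arm can. A call with a number of a shift or a turn outside -1 to 1 is refused whole. A call with a gripper value outside its range is refused whole. The fingers move at their own pace and stop on an object; the grip force is fixed at half the most. Time passes only in rows, so rows that repeat a pose let the fingers close. It gives the time, the measured TCP pose, the force and the opening at its end, in the units of the state.
- r.get_obs(): the state, without advancing time (a new reading comes with each control period).
- camera(name): name is "scene" or "side" or "wrist"; returns a dict with "frame" (420x560x3 uint8, red, green, blue), "fx", "fy", "cx", "cy" (pixels), "k1" (the pictures are not rectified: a ray, as slopes to the right and down, at radius r is drawn at 1 + k1 r^2 times it, then the intrinsics apply), "R" (3x3) and "t" (3): a world point X has camera coordinates R X + t. Camera axes: x right, y down, z forward; pixel columns grow to the right and rows downward; lengths in m; the calibration is good to about 2 mm. A picture is of the moment at which its call begins. There is no depth.
- r.finish_job(): hands the job in, once; it reports no verdict.
Trained networks look in a picture, given as the dict that the camera call returned (one of the last four; its "shot" number tells which), for a name from the list of things; names that differ only in an ending like _2 or _b are one class to them, and where a whole thing is asked for, a point or a joint stands for the part that bears it (a point fixed in the world has none). Each returns a list of dicts, best first, with "confidence" (0 to 1); they miss things now and then, are a little off and sometimes report something else, mostly with a low value. They report only what shows in the picture. A call takes as long as a camera call. They do not tell look-alikes from the thing itself.
- spot_in(target, picture): "at" ([column, row] as shares, 0 to 1, of the picture: columns of its width, rows of its height, amid what is visible of it).
- cut_out(target, picture): "pixels" (420x560 bool, what is visible of it) and "at" ([column, row] as shares, 0 to 1, of the picture: columns of its width, rows of its height, amid what is visible of it).
- pinpoint(target, picture): "at" ([column, row] as shares, 0 to 1, of the picture: columns of its width, rows of its height: a listed point, or the origin of a listed thing).
The state is a dict: "time": time; "q": joint angles; "joint_vel": joint speeds; "joint_efforts": joint torques, N m; "tool_pos": TCP position; "ee_rot": TCP orientation; "wrist_force": force on the tool from outside, world axes, zero at the start; "wrist_torque": the same for the moment, N m; "grip_width": opening from 0.0 (shut) to 1.0 (fully open).
Only numpy, scipy, OpenCV 4.12 (cv2) and the standard library are available. Lean on these libraries where they do the work, as an engineer would, in place of code of your own. Each camera call takes 0.05 s, during which the arm holds its last target. There are 200 camera calls.

TASK

Take the small mounted panel out of the rack and lean it, upright way up and centred, against the sloping rest of the grey stand with its lower edge on the ledge, and let go of it. Then take the wooden wedge spacer, slide it upright, sloped side towards the panel, down onto the ledge between panel and front stops at the end where the gap is wide enough (do not force it in at the narrow end), and push it back against the panel so that the panel lies flush on the rest. Finish while still gripping the spacer and pressing it firmly against the panel, and leave the other things on the table where they are.

Things in the scene. Friction and masses are not known exactly. Their poses are not given: they have to be found in the camera images.
- panel_mid (a point): Centre of the panel, a stiff white-faced board 10 mm thick (x), 140 wide (y), 115 high (z, up at the start), 0.13-0.25 kg, both faces alike (either may face front). It stands upright in the rack's middle slot. Pinch it across its thickness at the middle of its top edge, on the top 40 mm only: the rest is lower, so the rear finger then passes above it.
- rack: Grey plastic rack, fixed: base 80 x 160 x 8 mm, four walls along its y, 150 mm long, tops 40 mm above the table, slots 14 mm wide. Origin under its centre, on the table. The panel stands in the middle slot, its lower edge 8 mm above the table.
- stand: Grey stand, fixed. Origin on the table under the foot of the sloping rest; x level and forward from rest to stops (away from the robot, within 20 deg), y along the rest, z up. Base plate 135 x 180 mm (x -77.5 to +57.5); its level top, the ledge, is 12 mm above the table. Two stop blocks lie along its front.
- rest: Aluminium rest on the stand: board 150 mm wide (y), 60 high along its slope (z), leaning back 20 deg from upright. Origin: middle of the foot of its front face, on the ledge; x is the face's outward normal, z up the slope. A flush panel standing on the ledge has its centre at x = 5, z = 57.5 mm, and its lower front edge 9.4 mm in front of the rest's foot (level).
- stop_shallow: Shallow one of two aluminium stop blocks on the ledge, each 75 mm wide (y), 18 high, centred 37.5 mm either side of the middle; which end varies. Axes as the stand's. Origin on the ledge, middle of the outer face, 55 mm in front of the rest's foot. It reaches 13.6 mm back (inner face x = -13.6) and leaves a 32 mm gap to the flush panel: the wide end.
- stop_deep: The deep stop block, at the other end of the ledge. Origin and axes likewise; it reaches 37.6 mm back (inner face at x = -37.6 mm) and leaves only 8 mm to the flush panel: too narrow for the spacer.
- spacer_mid (a point): Centre of the wooden spacer's upright block, 20 (x) x 40 (y) x 90 (z) mm, about 0.09 kg, standing on the table. On its -x side a toe slopes out 20 deg from the foot's edge, to 16 mm out at 45 mm up: this side goes against the panel; +x side flat. At the start -x faces the robot within 25 deg. Grip across y, 68 mm above the foot, from above. 8 to 10 N of push is enough.
- jar: Amber glass jar with a cap, 56 mm across, 75 mm high, standing. A bystander, to be left alone; origin under its centre.
- magnifier: Black hand magnifier lying flat, lens 84 mm across, handle along its -x to 133 mm, 9 mm high. A bystander, to be left alone; origin under its centre.
- weight: Steel paper weight, 48 mm across, 50 mm high. A bystander, to be left alone; origin under its centre.
- brush: Brush lying flat, 170 mm long along its x. A bystander, to be left alone; origin under its centre.
- folder: White flat folding tool, 20 x 140 x 6 mm, lying flat. A bystander, to be left alone; origin under its centre.
- pot: White ceramic pot, 70 mm across, 90 mm high. A bystander, to be left alone; origin under its centre.
There are look-alikes about, which are no part of the job. Leave any pink or turquoise look-alike of the part that bears panel_mid alone.

How it is judged:
By the outcome, as a careful person would: the job done as asked, in the order asked, and still so for the second after the job is handed in, while the arm keeps its last pose, push and grip.
It also fails if it takes over 58 s, if anything falls off the work surface, if the arm or the gripper's body presses on something with over 40 N, if the wrist force passes 120 N, or if a joint passes its speed limit or range.

## Working session

There is one attempt and no reset: what is moved stays moved. The work goes in short steps, Python scripts to look and compute and a tool call to move; the robot and the scene stay as the last step left them, time stands still between calls to the robot, and variables do not carry over. Pictures are saved under pics/ and viewed, about 8 in all and at most 12, crops included, and the job is handed in when it is done.

Besides the shell and the picture viewer there is one more tool, called after "Emit:" as a command line: name --argument value ..., lists and objects as JSON in quotes. apply_moves: Moves the arm, as the interface text tells. Shifts and turns lie within -1 to 1; 1 stands for 0.3 m of shift or 45 degrees of turn. Its arguments: {"type":"object","properties":{"motion":{"type":"array","items":{"type":"object","properties":{"x":{"type":"number","minimum":-1,"maximum":1},"y":{"type":"number","minimum":-1,"maximum":1},"z":{"type":"number","minimum":-1,"maximum":1},"ax":{"type":"number","minimum":-1,"maximum":1},"ay":{"type":"number","minimum":-1,"maximum":1},"az":{"type":"number","minimum":-1,"maximum":1},"jaw":{"type":"number"}}}}},"required":["motion"]}

```bash
ls; mkdir -p pics; cat > h.py <<'E'
import numpy as np, cv2
from cell import r, camera, spot_in, cut_out, pinpoint
from scipy.spatial.transform import Rotation as Ro
def ray(c,uv):
    x=(uv[0]-c['cx'])/c['fx'];y=(uv[1]-c['cy'])/c['fy'];rd=np.hypot(x,y);s=rd
    for _ in range(30): s=rd/(1+c['k1']*s*s)
    k=s/rd if rd>0 else 1
    R=np.array(c['R']);d=R.T@np.array([x*k,y*k,1]);o=-R.T@np.array(c['t']);return o,d/np.linalg.norm(d)
def onz(c,uv,z):
    o,d=ray(c,uv);return o+d*(z-o[2])/d[2]
def tri(L):
    A=np.zeros((3,3));b=np.zeros(3)
    for c,uv in L:
        o,d=ray(c,uv);P=np.eye(3)-np.outer(d,d);A+=P;b+=P@o
    X=np.linalg.solve(A,b)
    return X,[float(np.linalg.norm((np.eye(3)-np.outer(d,d))@(X-o))) for o,d in (ray(*q) for q in L)]
def proj(c,X):
    p=np.array(c['R'])@np.array(X)+np.array(c['t']);x,y=p[0]/p[2],p[1]/p[2];k=1+c['k1']*(x*x+y*y)
    return np.array([c['fx']*x*k+c['cx'],c['fy']*y*k+c['cy']])
def px(a): return np.array([a[0]*560,a[1]*420])
def save(c,n,crop=None,s=1):
    f=c['frame'][:,:,::-1]
    if crop: f=f[crop[1]:crop[3],crop[0]:crop[2]]
    cv2.imwrite('pics/'+n,cv2.resize(np.ascontiguousarray(f),None,fx=s,fy=s,interpolation=cv2.INTER_CUBIC))
def move(P,yaw=None):
    """shift in tool axes, units"""
    o=r.get_obs();R=Ro.from_quat(o['ee_rot']);return R.inv().apply(np.array(P)-o['tool_pos'])/0.3
E
cat > a.py <<'E'
from h import *
np.set_printoptions(precision=4,suppress=True)
C={n:camera(n) for n in('scene','side')}
for n,c in C.items():
    save(c,n+'0.png',s=1.4);print(n,c['cx'],c['fx'],c['k1'],-np.array(c['R']).T@np.array(c['t']))
for t in('panel_mid','rack','stand','rest','stop_shallow','stop_deep','spacer_mid','jar','magnifier','weight','pot','brush','folder'):
    for n in C:
        print(t,n,[(px(d['at']).round(1).tolist(),round(d['confidence'],2)) for d in pinpoint(t,C[n])[:3]])
o=r.get_obs();print(o['tool_pos'],Ro.from_quat(o['ee_rot']).as_matrix(),o['time'],r.tip_extent)
E
python3 a.py
```

```text
pics
scene 276.7625919813484 383.4111373398701 -0.06116028031068876 [1.212  0.0338 0.6545]
side 284.48340532556193 442.13847799246315 -0.11112003726577017 [-0.1924 -0.8145  0.8812]
panel_mid scene [([134.5, 194.4], 0.93), ([173.1, 161.0], 0.85), ([151.3, 236.4], 0.67)]
panel_mid side [([274.7, 334.7], 0.96), ([353.0, 310.3], 0.88), ([374.7, 265.6], 0.6)]
rack scene [([155.1, 252.5], 0.63)]
rack side [([375.0, 281.6], 0.97)]
stand scene [([256.5, 250.3], 0.69)]
stand side [([318.3, 236.7], 0.89), ([406.2, 241.9], 0.61)]
rest scene [([257.1, 249.8], 0.85)]
rest side [([315.3, 235.6], 0.96), ([260.4, 247.8], 0.47)]
stop_shallow scene [([149.3, 233.2], 0.71), ([274.3, 262.2], 0.54)]
stop_shallow side [([315.0, 222.0], 0.52)]
stop_deep scene [([242.3, 265.0], 0.58)]
stop_deep side [([335.5, 234.5], 0.7)]
spacer_mid scene [([386.4, 226.8], 0.96), ([165.9, 319.7], 0.57), ([275.5, 260.9], 0.4)]
spacer_mid side [([249.7, 191.6], 0.48)]
jar scene [([164.9, 322.6], 0.93)]
jar side [([407.0, 237.9], 0.73), ([260.3, 247.5], 0.19)]
magnifier scene [([401.8, 310.1], 0.72)]
magnifier side [([296.4, 178.9], 0.62)]
weight scene [([349.6, 303.6], 0.92), ([151.7, 232.6], 0.68)]
weight side [([310.9, 190.8], 0.43)]
pot scene []
pot side [([268.3, 169.3], 0.57)]
brush scene [([279.8, 207.6], 0.84), ([154.6, 252.3], 0.47)]
brush side [([258.6, 249.7], 0.83)]
folder scene [([199.3, 208.9], 0.76), ([243.8, 266.1], 0.57)]
folder side [([311.3, 293.4], 0.7)]
[0.2106 0.5885 0.2503] [[ 0.3369  0.9415 -0.    ]
 [ 0.9415 -0.3369  0.0001]
 [ 0.     -0.     -1.    ]] 1.4 0.019
```

View pics/scene0.png

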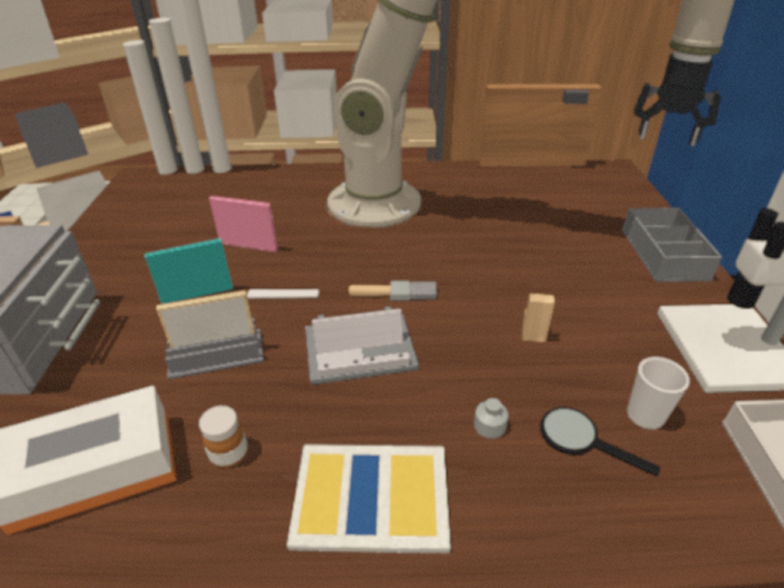

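View pics/side0.png

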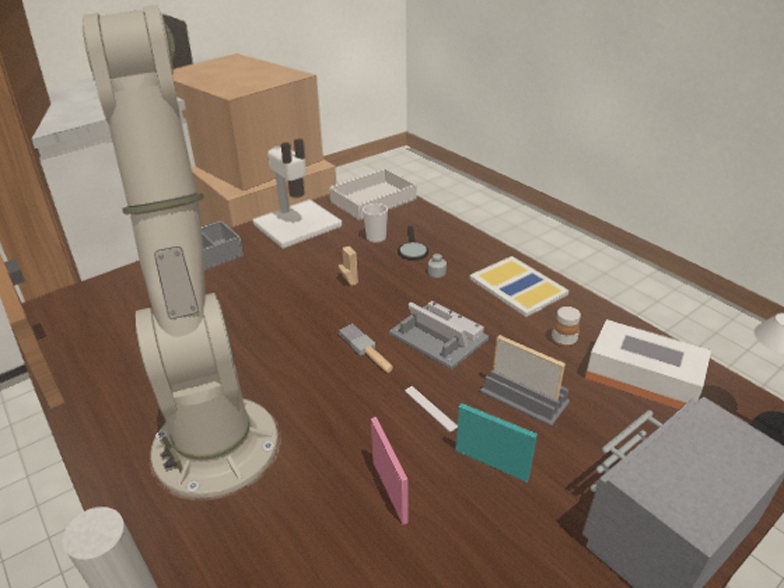

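The scene picture shows three panel candidates: pink (scene 173,161), turquoise (134,194), and the white-faced board standing in the rack (151,236; side 375,266). The rack one fits: it is white-faced and sits in the rack's slot. The stand is at (257,250) and the spacer at (386,227). Next is an enlarged crop to confirm, along with triangulation.

```bash
cat > b.py <<'E'
from h import *
np.set_printoptions(precision=4,suppress=True)
C={n:camera(n) for n in('scene','side')}
a,b=C['scene'],C['side']
def T(n,p,q): print(n,*tri([(a,p),(b,q)]))
T('panel',(151.3,236.4),(374.7,265.6));T('spacer',(386.4,226.8),(249.7,191.6))
T('rest',(257.1,249.8),(315.3,235.6));T('stand',(256.5,250.3),(318.3,236.7));T('rack',(155.1,252.5),(375,281.6))
T('deep?',(242.3,265),(335.5,234.5));T('shal',(274.3,262.2),(315,222))
A=cv2.resize(a['frame'][200:275,112:302],None,fx=4.2,fy=4.2,interpolation=cv2.INTER_CUBIC)
B=cv2.resize(b['frame'][208:302,270:420],None,fx=2.8,fy=2.8,interpolation=cv2.INTER_CUBIC)
D=cv2.resize(b['frame'][170:208,230:270],None,fx=6.5,fy=6.5,interpolation=cv2.INTER_CUBIC)
im=np.zeros((A.shape[0]+B.shape[0],798,3),np.uint8);im[:A.shape[0],:A.shape[1]]=A;im[A.shape[0]:,:B.shape[1]]=B;im[A.shape[0]:A.shape[0]+D.shape[0],430:430+D.shape[1]]=D
cv2.imwrite('pics/crop1.png',im[:,:,::-1]);print(im.shape,A.shape)
for n in C:
  for t in('panel_mid','spacer_mid'):
    for d in cut_out(t,C[n])[:3]:
      m=d['pixels'].astype(np.uint8);cs,_=cv2.findContours(m,cv2.RETR_EXTERNAL,cv2.CHAIN_APPROX_NONE)
      k=max(cs,key=cv2.contourArea);print(n,t,round(d['confidence'],2),m.sum(),cv2.approxPolyDP(k,3,True)[:,0].tolist())
E
python3 b.py
```

```text
panel [ 0.5455 -0.2608  0.0573] [0.002016931215215028, 0.0020169312152151656]
spacer [0.5075 0.2975 0.0375] [0.0043251934360168465, 0.004325193436016688]
rest [ 0.5459 -0.015   0.0094] [0.0014874610839801655, 0.0014874610839801761]
stand [ 0.5499 -0.0196  0.0085] [0.00249353173294242, 0.002493531732942511]
rack [ 0.5451 -0.2666  0.0023] [0.0010841996416369357, 0.0010841996416368765]
deep? [ 0.598  -0.0493  0.0103] [0.0007383878513279664, 0.000738387851327952]
shal [0.5886 0.0297 0.0137] [0.005751866572033303, 0.0057518665720332355]
(578, 798, 3) (315, 798, 3)
scene panel_mid 0.96 1951 [[156, 171], [105, 181], [116, 216], [165, 205]]
scene panel_mid 0.95 1966 [[175, 210], [114, 218], [121, 246], [179, 237]]
scene panel_mid 0.85 1378 [[150, 142], [159, 173], [197, 177], [193, 147]]
scene spacer_mid 0.2 2534 [[285, 222], [276, 219], [223, 228], [218, 234], [222, 273], [298, 263]]
side panel_mid 0.8 924 [[266, 299], [266, 327], [289, 373], [290, 341]]
side panel_mid 0.71 1262 [[357, 240], [354, 263], [397, 284], [402, 261]]
side panel_mid 0.61 1929 [[330, 289], [327, 320], [377, 341], [382, 310]]
side spacer_mid 0.56 267 [[247, 176], [242, 191], [254, 202], [254, 182]]
side spacer_mid 0.43 206 [[323, 226], [335, 241], [343, 238], [343, 232]]
```

View pics/crop1.png

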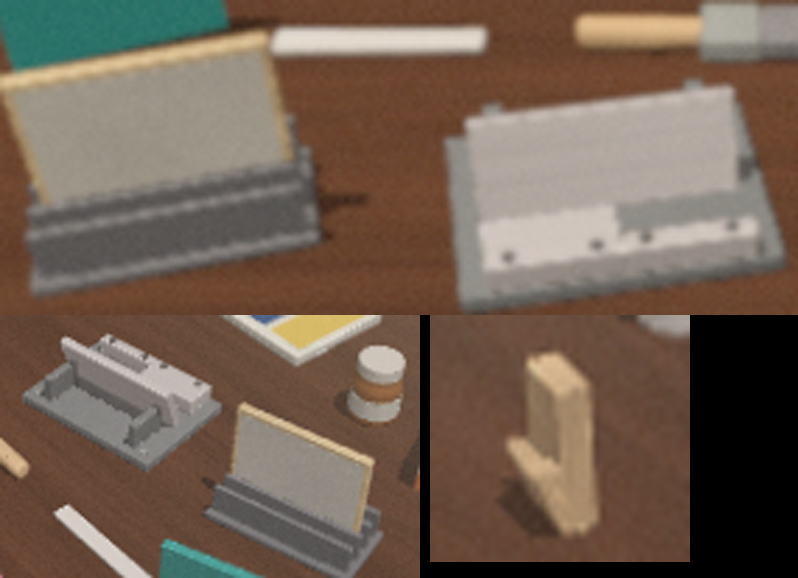

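The crop confirms it. The white-faced, wood-edged board stands in the rack, the deep stop is at the −y end (scene left), and the shallow stop is at the +y end. The first move goes towards the spacer, and I'll measure on the way.

Emit:
apply_moves --motion '[{"x": -0.12, "y": 0.2, "az": -0.2}, {"x": -0.24, "y": 0.4, "az": -0.44}, {"x": -0.36, "y": 0.6, "az": -0.44}, {"x": -0.48, "y": 0.8, "az": -0.44}, {"x": -0.6, "y": 1.0, "az": -0.44}]'

```text
invalid input
```

```bash
cat > w.py <<'E'
from h import *
import sys
np.set_printoptions(precision=4,suppress=True)
c=camera('wrist');save(c,sys.argv[1],s=1.4)
R=np.array(c['R']);print('cam',-R.T@np.array(c['t']),'fwd',R[2],'right',R[0])
for t,z in(('spacer_mid',.045),('rest',.012),('stand',0),('panel_mid',.0655),('stop_shallow',.012),('stop_deep',.012),('rack',0)):
    for d in pinpoint(t,c)[:2]: print(t,px(d['at']),round(d['confidence'],2),onz(c,px(d['at']),z))
o=r.get_obs();print(o['time'],o['tool_pos'],Ro.from_quat(o['ee_rot']).as_matrix())
E
cat > c.py <<'E'
from h import *
np.set_printoptions(precision=4,suppress=True)
a,b=camera('scene'),camera('side')
def pair(n,p1,q1,p2,q2):
    u,e=tri([(a,p1),(b,q1)]);v,f=tri([(a,p2),(b,q2)]);d=v-u
    print(n,u,v,(u+v)/2,'len',np.linalg.norm(d),'yaw',np.degrees(np.arctan2(-d[0],d[1])),e[0],f[0])
pair('panel top front',(113,219),(402.9,259.8),(176,208.5),(355,240))
pair('rest top',(223.2,229),(335.5,241),(287,221.4),(292.1,217.6))
for n,uv in(('fl',(222,272.6)),('fr',(298.4,263.1))): print(n,onz(a,uv,0))
E
python3 c.py; python3 w.py w1.png
```

```text
panel top front [ 0.5595 -0.3327  0.1215] [ 0.5229 -0.1974  0.1203] [ 0.5412 -0.2651  0.1209] len 0.1401093715998898 yaw 15.12520782397278 0.0009449822588263962 3.278812257887884e-05
rest top [ 0.5326 -0.1029  0.0577] [0.5056 0.0554 0.0607] [ 0.5191 -0.0237  0.0592] len 0.1605528370440576 yaw 9.692550597655504 0.009888264726789048 0.0018952520567416468
fl [ 0.6107 -0.0953  0.    ]
fr [0.5842 0.0815 0.    ]
cam [0.1379 0.6141 0.3746] fwd [ 0.2839 -0.1008 -0.9535] right [0.3368 0.9416 0.0008]
2.2 [0.2106 0.5884 0.2503] [[ 0.337   0.9415 -0.0001]
 [ 0.9415 -0.337  -0.0001]
 [-0.0001 -0.0001 -1.    ]]
```

View pics/w1.png

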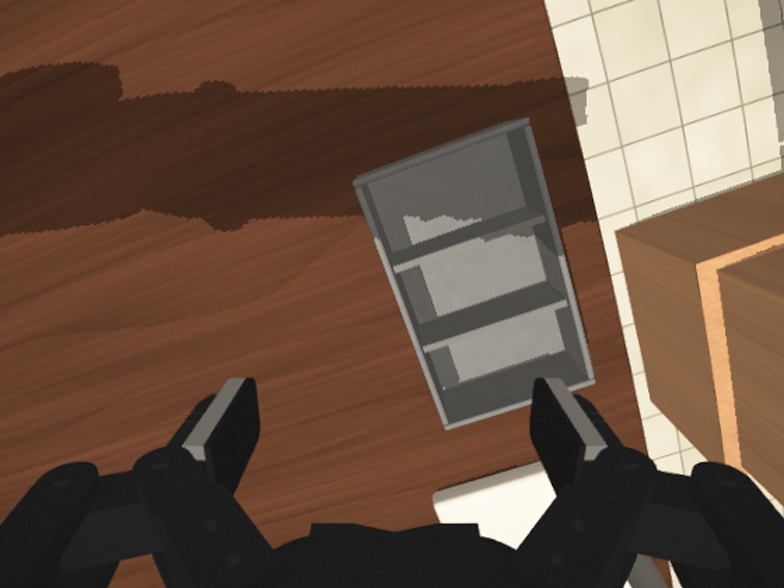

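The picture shows an empty tray at about (340,190), and the spacer isn't in view yet. The move was refused as invalid, probably because every field has to be given.

Emit:
apply_moves --motion '[{"x": -0.12, "y": 0.2, "z": 0, "ax": 0, "ay": 0, "az": -0.2, "jaw": 0}, {"x": -0.24, "y": 0.4, "z": 0, "ax": 0, "ay": 0, "az": -0.44, "jaw": 0}, {"x": -0.36, "y": 0.6, "z": 0, "ax": 0, "ay": 0, "az": -0.44, "jaw": 0}, {"x": -0.48, "y": 0.8, "z": 0, "ax": 0, "ay": 0, "az": -0.44, "jaw": 0}, {"x": -0.6, "y": 1.0, "z": 0, "ax": 0, "ay": 0, "az": -0.44, "jaw": 0}]'

```text
time: 2.82
tool_pos: [0.4086, 0.3465, 0.2506]
ee_rot: [0.706, 0.708, 0.0, -0.0]
wrist_force: [0.6, 0.8, 0.7]
grip_width: 0.999
```

Emit:
apply_moves --motion '[{"x": -0.1, "y": 0.2, "z": 0, "ax": 0, "ay": 0, "az": 0, "jaw": 0}, {"x": -0.1, "y": 0.2, "z": 0, "ax": 0, "ay": 0, "az": 0, "jaw": 0}, {"x": -0.1, "y": 0.2, "z": 0, "ax": 0, "ay": 0, "az": 0, "jaw": 0}]'

```text
time: 3.2
tool_pos: [0.4677, 0.3182, 0.2501]
ee_rot: [0.707, 0.707, -0.0, -0.0]
wrist_force: [0.1, 1.0, 0.0]
grip_width: 0.996
```

```bash
python3 w.py w2.png
```

```text
cam [0.3905 0.3179 0.3744] fwd [ 0.3011  0.001  -0.9536] right [-0.0011  1.      0.0007]
spacer_mid [258.216 220.71 ] 0.92 [0.5072 0.2942 0.045 ]
rest [  3.304 241.794] 0.84 [ 0.547  -0.0205  0.012 ]
rest [ 15.512 231.798] 0.46 [ 0.5338 -0.0008  0.012 ]
stand [ 14.672 232.68 ] 0.73 [ 0.5397 -0.0128  0.    ]
stand [181.384 345.702] 0.58 [0.7031 0.1827 0.    ]
stop_shallow [ 50.68 274.89] 0.79 [0.5909 0.0318 0.012 ]
3.6 [0.467  0.3189 0.2503] [[-0.0031  1.     -0.0001]
 [ 1.      0.0031  0.0001]
 [ 0.0001 -0.0001 -1.    ]]
```

View pics/w2.png

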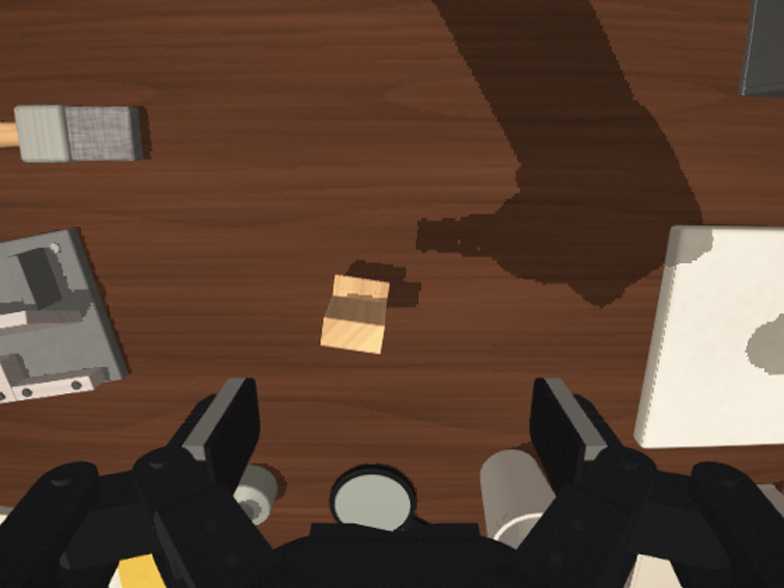

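The spacer top sits at about (253,240) in raw pixels, with its toe towards the robot and a yaw of about −7°. Next I'll look over the stand.

Emit:
apply_moves --motion '[{"x": -0.2, "y": 0.03, "z": 0, "ax": 0, "ay": 0, "az": 0, "jaw": 0}, {"x": -0.4, "y": 0.06, "z": 0, "ax": 0, "ay": 0, "az": 0, "jaw": 0}, {"x": -0.6, "y": 0.1, "z": 0, "ax": 0, "ay": 0, "az": 0, "jaw": 0}, {"x": -0.8, "y": 0.1, "z": 0, "ax": 0, "ay": 0, "az": 0, "jaw": 0}, {"x": -1.0, "y": 0.1, "z": 0, "ax": 0, "ay": 0, "az": 0, "jaw": 0}]'

```text
time: 4.22
tool_pos: [0.4979, 0.0167, 0.2505]
ee_rot: [0.706, 0.708, 0.0, 0.0]
wrist_force: [-0.1, -0.7, 0.8]
grip_width: 1.0
```

```bash
python3 w.py w3.png; python3 -c "
from h import *;print(r.get_obs()['q'])"
```

```text
cam [0.4206 0.0162 0.3748] fwd [ 0.3022  0.0016 -0.9533] right [-0.0024  1.      0.001 ]
spacer_mid [544.488 194.418] 0.84 [0.5083 0.2935 0.045 ]
spacer_mid [488.096 334.194] 0.69 [0.6829 0.2663 0.045 ]
rest [252.224 216.888] 0.72 [ 0.5449 -0.0164  0.012 ]
rest [230.72  263.298] 0.69 [ 0.6033 -0.0434  0.012 ]
stand [254.408 210.882] 0.7 [ 0.5417 -0.0147  0.    ]
stand [231.392 260.484] 0.48 [ 0.6056 -0.0444  0.    ]
panel_mid [  4.48  230.118] 0.62 [ 0.5419 -0.2675  0.0655]
stop_shallow [290.024 253.89 ] 0.91 [0.5908 0.027  0.012 ]
stop_deep [229.6   263.382] 0.97 [ 0.6035 -0.0448  0.012 ]
4.625 [0.4981 0.0202 0.2502] [[-0.0048  1.     -0.0003]
 [ 1.      0.0048  0.0002]
 [ 0.0002 -0.0003 -1.    ]]
[-0.4520888   0.10632964  0.37902609  1.7238316  -0.04078473  1.31943511
  1.51072546]
```

View pics/w3.png

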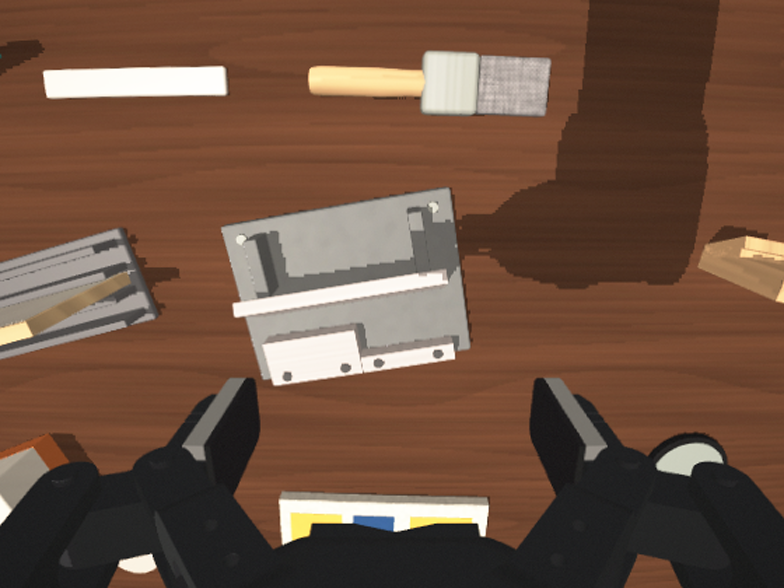

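The picture shows the whole stand: plate corners at about (159,162), (321,134), (336,248), (188,271) in raw pixels, with the deep stop at −y. I'll fit its pose from these corners.

```bash
cat > d.py <<'E'
from h import *
from scipy.optimize import least_squares
c=camera('wrist')
P=[(-77.5,-90,12,222,228),(-77.5,90,12,450,189),(57.5,90,12,470,347),(-20.5,-75,68.4,237,316),(-20.5,75,68.4,448,283),(55,-75,30,276,384),(55,75,30,454,358),(17.4,-75,30,263,346),(17.4,0,30,356,331)]
P=np.array(P)
def W(p):
    Z=Ro.from_euler('z',p[2]).as_matrix();return P[:,:3]/1000@Z.T+[p[0],p[1],0]
f=lambda p:np.array([proj(c,X)*1.4-q[3:] for X,q in zip(W(p),P)]).ravel()
s=least_squares(f,[.545,-.015,.15],loss='soft_l1',x_scale=[.01,.01,.05]);print(s.x,np.degrees(s.x[2]));print(f(s.x).reshape(-1,2).round(1).tolist())
E
python3 d.py
```

```text
[ 0.5436964  -0.01283754  0.17454783] 10.000853814981188
[[-1.8, -0.5], [0.4, -2.0], [2.0, 2.2], [-2.1, 2.0], [1.4, -0.1], [-1.3, 2.6], [2.6, 0.6], [0.0, -1.0], [-0.6, -0.6]]
```

Emit:
apply_moves --motion '[{"x": -0.17, "y": 0, "z": 0, "ax": 0, "ay": 0, "az": 0.23, "jaw": 0}, {"x": -0.34, "y": 0, "z": 0, "ax": 0, "ay": 0, "az": 0.46, "jaw": 0}, {"x": -0.5, "y": 0, "z": 0, "ax": 0, "ay": 0, "az": 0.69, "jaw": 0}, {"x": -0.6, "y": 0, "z": 0, "ax": 0, "ay": 0, "az": 0.92, "jaw": 0}, {"x": -0.7, "y": 0, "z": 0, "ax": 0, "ay": 0, "az": 1.0, "jaw": 0}]'

```text
time: 5.3
tool_pos: [0.4988, -0.1917, 0.2502]
ee_rot: [0.924, 0.382, -0.0, -0.0]
wrist_force: [1.5, 0.3, -0.1]
grip_width: 1.003
```

Emit:
apply_moves --motion '[{"x": 0.04, "y": 0.08, "z": 0, "ax": 0, "ay": 0, "az": 0.23, "jaw": 0}, {"x": 0.04, "y": 0.08, "z": 0, "ax": 0, "ay": 0, "az": 0.46, "jaw": 0}, {"x": 0.04, "y": 0.08, "z": 0, "ax": 0, "ay": 0, "az": 0.67, "jaw": 0}, {"x": 0.04, "y": 0.08, "z": 0, "ax": 0, "ay": 0, "az": 0.67, "jaw": 0}]'

```text
time: 5.8
tool_pos: [0.5244, -0.199, 0.25]
ee_rot: [0.991, 0.132, -0.0, -0.0]
wrist_force: [-0.8, -0.0, 0.3]
grip_width: 0.996
```

```bash
python3 w.py w4.png
```

```text
cam [ 0.5042 -0.1249  0.3743] fwd [ 0.0784 -0.2902 -0.9538] right [ 0.9653  0.261  -0.    ]
rest [352.8     3.612] 0.8 [ 0.5461 -0.0166  0.012 ]
stand [350.672   1.68 ] 0.78 [ 0.5449 -0.0119  0.    ]
stand [350.672   5.082] 0.68 [ 0.5459 -0.0148 -0.    ]
panel_mid [107.576 281.4  ] 0.82 [ 0.3742 -0.3433  0.0655]
stop_deep [399.112  49.98 ] 0.56 [ 0.6038 -0.0439  0.012 ]
rack [283.472 237.888] 0.92 [ 0.5466 -0.273   0.    ]
6.2 [ 0.5239 -0.2     0.2504] [[ 0.9659  0.2589  0.0001]
 [ 0.2589 -0.9659  0.0001]
 [ 0.0001 -0.     -1.    ]]
```

View pics/w4.png

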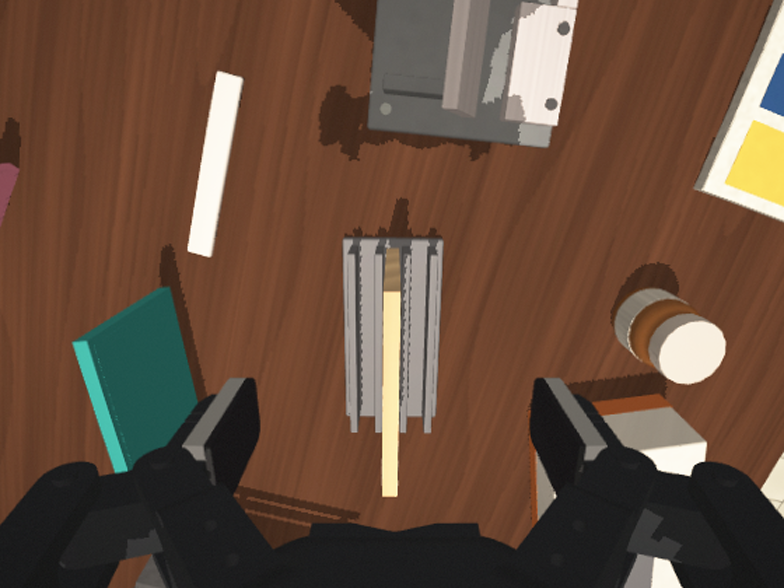

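The panel's top edge runs straight from (280,208) to (279,354) in raw pixels, so the tool yaw matches. The turquoise look-alike is well clear on the left.

```bash
cat > e.py <<'E'
from h import *
np.set_printoptions(precision=4,suppress=True)
c=camera('wrist')
u=onz(c,(392/1.4,291/1.4),.123);v=onz(c,(390/1.4,496/1.4),.123);m=(u+v)/2;d=u-v
print(u,v,m,np.linalg.norm(d),'yaw',np.degrees(np.arctan2(-d[0],d[1])))
print('shift to z=.107',move([m[0],m[1],.107]))
E
python3 e.py
```

```text
[ 0.5231 -0.2018  0.123 ] [ 0.558  -0.3377  0.123 ] [ 0.5406 -0.2697  0.123 ] 0.1402695570396414 yaw 14.402860824691958
shift to z=.107 [-0.0067  0.2387  0.4778]
```

Emit:
apply_moves --motion '[{"x": -0.007, "y": 0.12, "z": 0.0, "ax": 0, "ay": 0, "az": 0, "jaw": 0}, {"x": -0.007, "y": 0.239, "z": 0.1, "ax": 0, "ay": 0, "az": 0.01, "jaw": 0}, {"x": -0.007, "y": 0.239, "z": 0.25, "ax": 0, "ay": 0, "az": 0.01, "jaw": 0}, {"x": -0.007, "y": 0.239, "z": 0.4, "ax": 0, "ay": 0, "az": 0.01, "jaw": 0}, {"x": -0.007, "y": 0.239, "z": 0.475, "ax": 0, "ay": 0, "az": 0.01, "jaw": 0}]'

```text
time: 6.88
tool_pos: [0.5392, -0.2692, 0.1049]
ee_rot: [0.992, 0.126, -0.002, -0.001]
wrist_force: [-0.3, 1.3, -1.1]
grip_width: 1.001
```

Emit:
apply_moves --motion '[{"x": 0, "y": 0, "z": 0, "ax": 0, "ay": 0, "az": 0, "jaw": 0}, {"x": 0, "y": 0, "z": 0, "ax": 0, "ay": 0, "az": 0, "jaw": 1}, {"x": 0, "y": 0, "z": 0, "ax": 0, "ay": 0, "az": 0, "jaw": 1}, {"x": 0, "y": 0, "z": 0, "ax": 0, "ay": 0, "az": 0, "jaw": 1}, {"x": 0, "y": 0, "z": 0, "ax": 0, "ay": 0, "az": 0, "jaw": 1}]'

```text
time: 7.5
tool_pos: [0.5406, -0.2699, 0.1083]
ee_rot: [0.992, 0.126, 0.0, 0.0]
wrist_force: [0.3, -0.0, -0.5]
grip_width: 0.144
```

Emit:
apply_moves --motion '[{"x": 0, "y": 0, "z": 0, "ax": 0, "ay": 0, "az": 0, "jaw": 1}, {"x": 0, "y": 0, "z": 0, "ax": 0, "ay": 0, "az": 0, "jaw": 1}, {"x": 0, "y": 0, "z": 0, "ax": 0, "ay": 0, "az": 0, "jaw": 1}]'

```text
time: 7.88
tool_pos: [0.5408, -0.27, 0.1083]
ee_rot: [0.992, 0.126, 0.0, 0.0]
wrist_force: [-0.5, 0.5, 5.3]
grip_width: 0.11
```

Emit:
apply_moves --motion '[{"x": 0, "y": 0, "z": -0.1, "ax": 0, "ay": 0, "az": 0, "jaw": 1}, {"x": 0, "y": 0, "z": -0.2, "ax": 0, "ay": 0, "az": 0, "jaw": 1}, {"x": 0, "y": 0, "z": -0.35, "ax": 0, "ay": 0, "az": 0, "jaw": 1}, {"x": 0, "y": 0, "z": -0.45, "ax": 0, "ay": 0, "az": 0, "jaw": 1}, {"x": 0, "y": 0, "z": -0.45, "ax": 0, "ay": 0, "az": 0, "jaw": 1}]'

```text
time: 8.5
tool_pos: [0.5411, -0.2706, 0.2447]
ee_rot: [0.992, 0.126, 0.001, 0.001]
wrist_force: [-0.6, 0.8, -3.0]
grip_width: 0.108
```

```bash
cat > f.py <<'E'
from h import *
import sys
np.set_printoptions(precision=4,suppress=True)
# args: tcp in rest frame x y z (mm)
S=np.array([.5437,-.0128,.012]);Q=Ro.from_euler('ZY',[10,-20],degrees=True)
def tgt(v): return S+Q.apply(np.array(v)/1000)
T=Q*Ro.from_euler('x',180,degrees=True)
def go(P,Tr):
    o=r.get_obs();R=Ro.from_quat(o['ee_rot']);print('now',o['time'],o['tool_pos'],o['grip_width'],o['wrist_force'])
    print('tgt',P,'shift',R.inv().apply(P-o['tool_pos'])/.3,'turn deg/45',np.degrees((R.inv()*Tr).as_rotvec())/45)
if __name__=='__main__': go(tgt([float(a) for a in sys.argv[1:4]]),T)
E
python3 f.py 13 0 220; python3 -c "
from h import *
for n in('side',): save(camera(n),'s5.png',crop=(200,120,480,330),s=2.8)"
```

```text
now 8.5 [ 0.5411 -0.2706  0.2447] 0.10760480396649622 [-0.6355  0.7698 -2.9918]
tgt [ 0.4816 -0.0237  0.2232] shift [ 0.0138 -0.8463  0.0699] turn deg/45 [-0.0149  0.4406  0.0993]
```

Emit:
apply_moves --motion '[{"x": 0.0, "y": -0.17, "z": 0.0, "ax": 0, "ay": 0.1, "az": 0.05, "jaw": 1}, {"x": 0.01, "y": -0.35, "z": 0.0, "ax": 0, "ay": 0.2, "az": 0.1, "jaw": 1}, {"x": 0.014, "y": -0.53, "z": 0.02, "ax": -0.007, "ay": 0.3, "az": 0.1, "jaw": 1}, {"x": 0.014, "y": -0.71, "z": 0.04, "ax": -0.015, "ay": 0.4, "az": 0.1, "jaw": 1}, {"x": 0.014, "y": -0.846, "z": 0.07, "ax": -0.015, "ay": 0.44, "az": 0.1, "jaw": 1}]'

```text
time: 9.18
tool_pos: [0.4784, -0.0204, 0.2195]
ee_rot: [0.981, 0.087, 0.171, -0.017]
wrist_force: [0.6, 0.0, -2.4]
grip_width: 0.112
```

Emit:
apply_moves --motion '[{"x": 0, "y": 0, "z": 0, "ax": 0, "ay": 0, "az": 0, "jaw": 1}, {"x": 0, "y": 0, "z": 0, "ax": 0, "ay": 0, "az": 0, "jaw": 1}, {"x": 0, "y": 0, "z": 0, "ax": 0, "ay": 0, "az": 0, "jaw": 1}]'

```text
time: 9.55
tool_pos: [0.4811, -0.0243, 0.2214]
ee_rot: [0.982, 0.085, 0.171, -0.015]
wrist_force: [1.0, -0.3, -1.6]
grip_width: 0.107
```

```bash
python3 f.py 9 0 112; python3 w.py w6.png
```

```text
now 9.55 [ 0.4811 -0.0243  0.2214] 0.10700314267843095 [ 0.9762 -0.3226 -1.6433]
tgt [ 0.5143 -0.018   0.1203] shift [-0.0077 -0.0012  0.355 ] turn deg/45 [-0.0008  0.0058 -0.0034]
cam [0.4266 0.044  0.3385] fwd [ 0.3692 -0.2395 -0.898 ] right [0.9272 0.1608 0.3383]
spacer_mid [319.704 146.202] 0.28 [0.5753 0.0303 0.045 ]
rest [270.816 188.496] 0.82 [ 0.5451 -0.0217  0.012 ]
stand [269.024 179.298] 0.95 [ 0.5458 -0.0143  0.    ]
stop_shallow [320.096 144.9  ] 0.57 [0.5922 0.0301 0.012 ]
stop_deep [319.312 212.184] 0.76 [ 0.6068 -0.0436  0.012 ]
9.95 [ 0.481  -0.0233  0.2217] [[ 0.9268  0.173   0.3332]
 [ 0.1621 -0.9849  0.0602]
 [ 0.3386 -0.0018 -0.9409]]
```

View pics/w6.png

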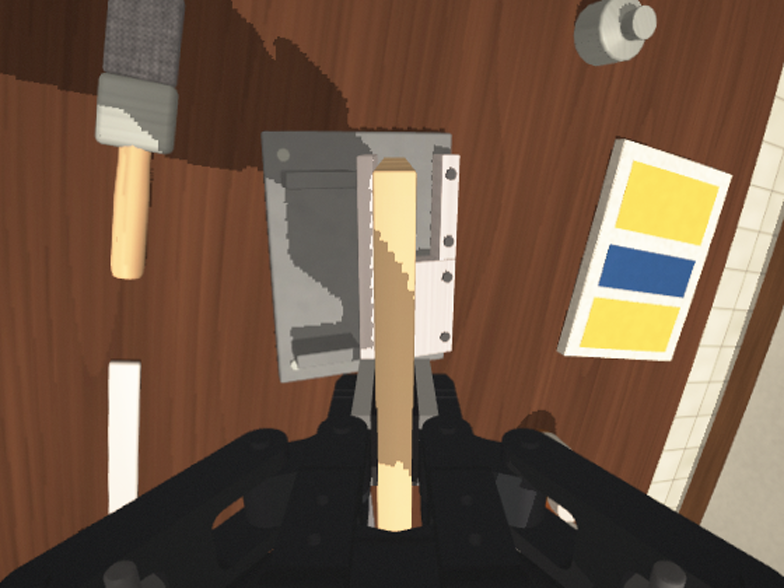

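The panel is held parallel to the rest, in front of it, at about (282,240) in raw pixels. Now I'll lower it.

Emit:
apply_moves --motion '[{"x": -0.003, "y": 0, "z": 0.12, "ax": 0, "ay": 0, "az": 0, "jaw": 1}, {"x": -0.006, "y": 0, "z": 0.22, "ax": 0, "ay": 0, "az": 0, "jaw": 1}, {"x": -0.008, "y": 0, "z": 0.31, "ax": 0, "ay": 0, "az": 0, "jaw": 1}, {"x": -0.008, "y": 0, "z": 0.355, "ax": 0, "ay": 0, "az": 0, "jaw": 1}, {"x": -0.008, "y": 0, "z": 0.355, "ax": 0, "ay": 0, "az": 0, "jaw": 1}]'

```text
time: 10.58
tool_pos: [0.5137, -0.0171, 0.1197]
ee_rot: [0.982, 0.086, 0.17, -0.015]
wrist_force: [0.0, 0.8, -2.1]
grip_width: 0.107
```

```bash
python3 f.py 6 0 102; python3 f.py 6 0 100
```

```text
now 10.575 [ 0.5137 -0.0171  0.1197] 0.10689604807355998 [ 0.0321  0.8042 -2.0727]
tgt [ 0.5149 -0.0179  0.1099] shift [-0.0076  0.0034  0.032 ] turn deg/45 [-0.0014  0.0075 -0.0008]
now 10.575 [ 0.5137 -0.0171  0.1197] 0.10689604807355998 [ 0.0321  0.8042 -2.0727]
tgt [ 0.5156 -0.0178  0.108 ] shift [-0.0076  0.0034  0.0386] turn deg/45 [-0.0014  0.0075 -0.0008]
```

Emit:
apply_moves --motion '[{"x": -0.004, "y": 0.003, "z": 0.016, "ax": 0, "ay": 0.006, "az": 0, "jaw": 1}, {"x": -0.004, "y": 0.003, "z": 0.027, "ax": 0, "ay": 0.006, "az": 0, "jaw": 1}, {"x": -0.004, "y": 0.003, "z": 0.031, "ax": 0, "ay": 0.006, "az": 0, "jaw": 1}, {"x": -0.004, "y": 0.003, "z": 0.031, "ax": 0, "ay": 0.006, "az": 0, "jaw": 1}]'

```text
time: 11.08
tool_pos: [0.5164, -0.0175, 0.1118]
ee_rot: [0.981, 0.085, 0.174, -0.016]
wrist_force: [-0.1, -0.9, -1.9]
grip_width: 0.11
```

Emit:
apply_moves --motion '[{"x": 0, "y": 0, "z": 0.004, "ax": 0, "ay": 0, "az": 0, "jaw": 1}, {"x": 0, "y": 0, "z": 0.007, "ax": 0, "ay": 0, "az": 0, "jaw": 1}, {"x": 0, "y": 0, "z": 0.007, "ax": 0, "ay": 0, "az": 0, "jaw": 1}]'

```text
time: 11.45
tool_pos: [0.517, -0.0174, 0.1095]
ee_rot: [0.981, 0.085, 0.173, -0.016]
wrist_force: [-0.1, -0.5, -1.9]
grip_width: 0.106
```

Emit:
apply_moves --motion '[{"x": 0, "y": 0, "z": 0.005, "ax": 0, "ay": 0, "az": 0, "jaw": 1}, {"x": 0, "y": 0, "z": 0.008, "ax": 0, "ay": 0, "az": 0, "jaw": 1}, {"x": 0, "y": 0, "z": 0.008, "ax": 0, "ay": 0, "az": 0, "jaw": 1}]'

```text
time: 11.82
tool_pos: [0.5183, -0.0171, 0.1078]
ee_rot: [0.981, 0.086, 0.174, -0.016]
wrist_force: [-0.3, 0.4, 1.8]
grip_width: 0.109
```

```bash
python3 f.py 5 0 100.3; python3 - <<'E'
from h import *
c=camera('side');save(c,'s7.png',crop=(270,150,390,255),s=5)
c=camera('scene');save(c,'sc7.png',crop=(200,190,330,290),s=5)
E
```

```text
now 11.825 [ 0.5183 -0.0171  0.1078] 0.10949922723071234 [-0.2925  0.372   1.7632]
tgt [ 0.5145 -0.0179  0.108 ] shift [-0.0118  0.0006 -0.005 ] turn deg/45 [-0.0023 -0.0027 -0.001 ]
```

View pics/sc7.png

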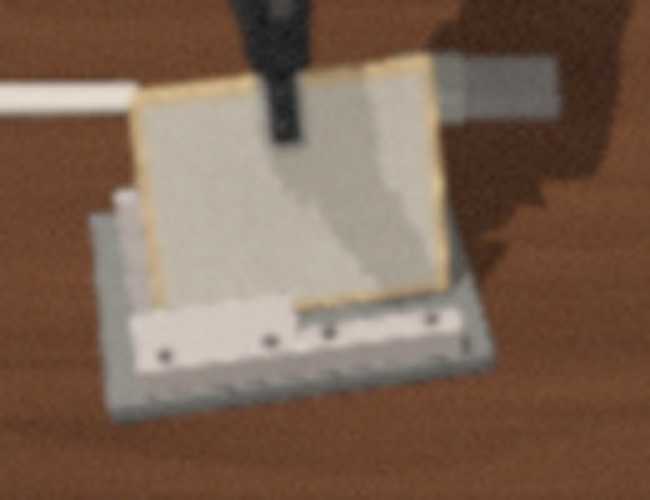

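The panel's foot is just touching the ledge, but it looks a few mm off-centre towards +y: about 12 mm of rest shows on the left and about 0 on the right. I'll check this with numbers before letting go.

```bash
cat > g.py <<'E'
from h import *
np.set_printoptions(precision=4,suppress=True)
S0=np.array([.5437,-.0128,0]);Z=Ro.from_euler('z',10,degrees=True)
C={n:camera(n) for n in('scene','side','wrist')}
a=C['scene']
loc=lambda X:Z.inv().apply(X-S0)*1000
zt=.012+.115*np.cos(.349)+.013*np.sin(.349)
for n,p,z in(('top-y',(226.4,210),zt),('top+y',(286,201.6),zt),('bot+y',(289,248.4),.012),('base-y',(221.6,274),0.0),('base+y',(298.4,263),0.0),('stop+y',(292.4,253),.03),('stop-y',(226.2,264.7),.012),('stopmid',(200+297/5,190+297/5),.03)):
    print(n,loc(onz(a,p,z)))
for n,c in C.items():
  for t in('panel_mid','rest'):
    for d in cut_out(t,c)[:3]:
      m=d['pixels'].astype(np.uint8);cs,_=cv2.findContours(m,cv2.RETR_EXTERNAL,cv2.CHAIN_APPROX_NONE)
      k=max(cs,key=cv2.contourArea);print(n,t,round(d['confidence'],2),cv2.approxPolyDP(k,2,True)[:,0].tolist())
# wrist: top edge ends by wooden colour along tool centre column
f=C['wrist']['frame'].astype(int);
cv2.imwrite('pics/w7.png',C['wrist']['frame'][:,:,::-1])
col=f[:,278:287].mean(1);print([(i,col[i].astype(int).tolist()) for i in range(60,400,4)][:40])
E
python3 g.py
```

```text
top-y [-18.4778 -65.1183 124.5127]
top+y [-22.4561  72.0117 124.5127]
bot+y [15.6896 71.7699 12.    ]
base-y [ 55.7935 -94.081    0.    ]
base+y [55.9904 85.8895  0.    ]
stop+y [50.3317 72.3299 30.    ]
stop-y [ 40.2455 -81.1051  12.    ]
stopmid [23.6988 -0.5527 30.    ]
scene panel_mid 0.78 [[157, 172], [104, 182], [115, 215], [165, 205]]
scene panel_mid 0.67 [[150, 142], [159, 172], [197, 177], [191, 146]]
scene panel_mid 0.61 [[285, 202], [261, 204], [262, 218], [257, 221], [251, 219], [249, 206], [227, 208], [230, 250], [256, 248], [262, 251], [288, 247]]
side panel_mid 0.92 [[329, 289], [326, 320], [376, 343], [383, 310]]
side panel_mid 0.78 [[267, 298], [266, 328], [286, 373], [289, 374], [292, 372], [290, 340]]
side panel_mid 0.71 [[311, 212], [313, 223], [331, 234], [329, 221]]
side rest 0.93 [[292, 217], [299, 229], [320, 241], [327, 239], [332, 246], [328, 234]]
wrist panel_mid 0.58 [[275, 112], [266, 122], [269, 375], [284, 379], [293, 376], [296, 122], [288, 112]]
wrist rest 0.89 [[264, 116], [249, 116], [240, 121], [245, 263], [249, 266], [255, 264], [259, 255], [267, 
[... 236 characters left out ...]
 143]), (104, [141, 137, 130]), (108, [122, 118, 113]), (112, [122, 107, 88]), (116, [150, 122, 88]), (120, [142, 115, 83]), (124, [251, 230, 171]), (128, [251, 231, 170]), (132, [251, 231, 171]), (136, [251, 231, 171]), (140, [251, 231, 172]), (144, [251, 231, 172]), (148, [251, 231, 172]), (152, [251, 231, 172]), (156, [251, 232, 172]), (160, [251, 232, 172]), (164, [251, 232, 172]), (168, [251, 232, 173]), (172, [251, 232, 172]), (176, [251, 232, 172]), (180, [248, 225, 166]), (184, [229, 205, 153]), (188, [199, 166, 120]), (192, [198, 165, 119]), (196, [186, 151, 109]), (200, [186, 150, 108]), (204, [186, 151, 108]), (208, [187, 151, 109]), (212, [187, 151, 108]), (216, [186, 151, 109])]
```

```bash
cat > g2.py <<'E'
from h import *
np.set_printoptions(precision=4,suppress=True)
S0=np.array([.5437,-.0128,0]);Z=Ro.from_euler('z',10,degrees=True)
loc=lambda X:Z.inv().apply(X-S0)*1000
c=camera('wrist');zt=.012+.115*np.cos(.349)+.008*np.sin(.349)
for n,p,z in(('top+y',(281,122.5),zt),('top-y',(281,377.5),zt),('rest+y',(256,116),.067),('rest-y',(250,265),.067)): print(n,loc(onz(c,p,z)))
print('tcp',loc(r.get_obs()['tool_pos']))
f=cv2.resize(c['frame'][60:320,170:350],None,fx=2.2,fy=2.2,interpolation=cv2.INTER_CUBIC)
g=cv2.resize(camera('scene')['frame'][195:285,205:310],None,fx=3.8,fy=3.8,interpolation=cv2.INTER_CUBIC)
im=np.zeros((572,800,3),np.uint8);im[:f.shape[0],:f.shape[1]]=f;im[:g.shape[0],400:400+g.shape[1]]=g
cv2.imwrite('pics/m8.png',im[:,:,::-1])
E
python3 g2.py
```

```text
top+y [-31.4347  71.0905 122.8029]
top-y [-31.5779 -28.7434 122.8029]
rest+y [-23.5219  71.2287  67.    ]
rest-y [-28.6397  -4.9597  67.    ]
tcp [-25.8628   0.1625 107.694 ]
```

View pics/m8.png

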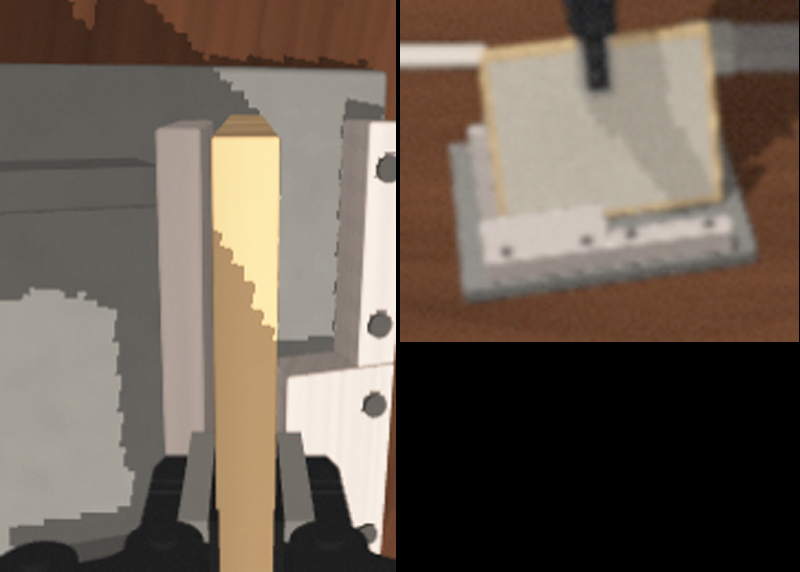

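```bash
cat > g3.py <<'E'
from h import *
np.set_printoptions(precision=2,suppress=True)
S0=np.array([.5437,-.0128,0]);Z=Ro.from_euler('z',10,degrees=True)
loc=lambda X:Z.inv().apply(X-S0)*1000
c=camera('wrist');q=lambda u,v:(170+u/2.2,60+v/2.2)
for n,p,z in(('panelbot+y (70)',q(245,115),.012),('stop+y (75)',q(370,122),.03),('base+y (90)',q(200,68),.012),('base+y (90)',q(380,72),.012),('rest+y back(75)',q(157,128),.067),('rest+y fr(75)',q(200,121),.068),('stopmid(0)',q(345,366),.03),('paneltop+y',q(245,137),.123)): print(n,loc(onz(c,p,z)))
E
python3 g3.py
```

```text
panelbot+y (70) [ 9.28 71.42 12.  ]
stop+y (75) [40.95 69.68 30.  ]
base+y (90) [-4.29 84.52 12.  ]
base+y (90) [53.88 84.13 12.  ]
rest+y back(75) [-30.58  70.35  67.  ]
rest+y fr(75) [-21.42  71.68  68.  ]
stopmid(0) [35.99 -4.31 30.  ]
paneltop+y [-31.39  71.17 123.  ]
```

Both cameras agree: the stand lies about 4.7 mm further to −y than my fit, and the panel is about 6 mm off to +y. I'll lift it slightly, shift it and set it down again.

Emit:
apply_moves --motion '[{"x": 0, "y": 0, "z": -0.012, "ax": 0, "ay": 0, "az": 0, "jaw": 1}, {"x": 0, "y": 0.01, "z": -0.012, "ax": 0, "ay": 0, "az": 0, "jaw": 1}, {"x": 0, "y": 0.02, "z": -0.012, "ax": 0, "ay": 0, "az": 0, "jaw": 1}, {"x": -0.004, "y": 0.02, "z": -0.004, "ax": 0, "ay": 0, "az": 0, "jaw": 1}, {"x": -0.004, "y": 0.02, "z": 0.0, "ax": 0, "ay": 0, "az": 0, "jaw": 1}]'

```text
time: 13.15
tool_pos: [0.5181, -0.0238, 0.1077]
ee_rot: [0.981, 0.085, 0.174, -0.016]
wrist_force: [-17.0, -1.7, 28.7]
grip_width: 0.107
```

```bash
sed -i 's/S=np.array(.*);Q/S=np.array([.5445,-.0174,.012]);Q/' f.py; sed -i 's/S0=np.array(\[[^]]*\])/S0=np.array([.5445,-.0174,0])/' g3.py; python3 f.py 5 0 100.3
```

```text
now 13.15 [ 0.5181 -0.0238  0.1077] 0.10652869077105098 [-16.9691  -1.6867  28.7167]
tgt [ 0.5153 -0.0225  0.108 ] shift [-0.0076 -0.0056 -0.0036] turn deg/45 [-0.0023 -0.0026 -0.0022]
```

Emit:
apply_moves --motion '[{"x": 0, "y": -0.002, "z": -0.004, "ax": 0, "ay": 0, "az": 0, "jaw": 1}, {"x": 0, "y": -0.002, "z": -0.004, "ax": 0, "ay": 0, "az": 0, "jaw": 1}]'

```text
time: 13.4
tool_pos: [0.5172, -0.0228, 0.1079]
ee_rot: [0.981, 0.086, 0.173, -0.016]
wrist_force: [-1.2, 0.6, -1.1]
grip_width: 0.107
```

```bash
python3 f.py 5 0 100.3;python3 g3.py; python3 - <<'E'
from h import *
c=camera('wrist');f=c['frame'].astype(int)
col=f[:,275:287].mean(1);print([(i,col[i].astype(int).tolist()) for i in range(84,130,2)])
E
```

```text
now 13.4 [ 0.5172 -0.0228  0.1079] 0.10714355214905298 [-1.1943  0.6349 -1.091 ]
tgt [ 0.5153 -0.0225  0.108 ] shift [-0.0055 -0.0019 -0.0021] turn deg/45 [-0.0021 -0.0014 -0.0011]
panelbot+y (70) [ 7.25 70.71 12.  ]
stop+y (75) [38.95 68.97 30.  ]
base+y (90) [-6.33 83.81 12.  ]
base+y (90) [51.86 83.42 12.  ]
rest+y back(75) [-32.56  69.64  67.  ]
rest+y fr(75) [-23.4   70.97  68.  ]
stopmid(0) [33.99 -5.08 30.  ]
paneltop+y [-33.3   70.45 123.  ]
[(84, [151, 147, 140]), (86, [156, 151, 143]), (88, [155, 151, 143]), (90, [155, 150, 142]), (92, [156, 151, 143]), (94, [156, 152, 144]), (96, [157, 152, 144]), (98, [151, 146, 139]), (100, [146, 142, 135]), (102, [129, 126, 120]), (104, [122, 118, 112]), (106, [110, 106, 102]), (108, [111, 108, 103]), (110, [98, 96, 91]), (112, [122, 108, 89]), (114, [150, 122, 88]), (116, [151, 123, 88]), (118, [155, 126, 90]), (120, [142, 115, 83]), (122, [229, 190, 137]), (124, [251, 229, 170]), (126, [251, 229, 170]), (128, [251, 230, 170])]
```

Emit:
apply_moves --motion '[{"x": -0.003, "y": 0, "z": 0, "ax": 0, "ay": 0, "az": 0, "jaw": 1}, {"x": -0.006, "y": 0, "z": 0, "ax": 0, "ay": 0, "az": 0, "jaw": 1}, {"x": -0.006, "y": 0, "z": 0, "ax": 0, "ay": 0, "az": 0, "jaw": 1}]'

```text
time: 13.88
tool_pos: [0.5159, -0.0231, 0.1077]
ee_rot: [0.981, 0.086, 0.174, -0.016]
wrist_force: [1.0, 0.4, 0.2]
grip_width: 0.103
```

Emit:
apply_moves --motion '[{"x": 0, "y": 0, "z": 0, "ax": 0, "ay": 0, "az": 0, "jaw": 0.6}, {"x": 0, "y": 0, "z": 0, "ax": 0, "ay": 0, "az": 0, "jaw": 0.5}, {"x": 0, "y": 0, "z": 0, "ax": 0, "ay": 0, "az": 0, "jaw": 0.5}, {"x": 0, "y": 0, "z": 0, "ax": 0, "ay": 0, "az": 0, "jaw": 0.5}]'

```text
time: 14.38
tool_pos: [0.5156, -0.0232, 0.1074]
ee_rot: [0.981, 0.085, 0.173, -0.016]
wrist_force: [0.2, 0.8, -0.0]
grip_width: 0.502
```

Emit:
apply_moves --motion '[{"x": 0, "y": 0, "z": -0.05, "ax": 0, "ay": 0, "az": 0, "jaw": 0.5}, {"x": 0, "y": 0, "z": -0.15, "ax": 0, "ay": 0, "az": 0, "jaw": 0.5}, {"x": 0, "y": 0, "z": -0.3, "ax": 0, "ay": 0, "az": 0, "jaw": 0.3}, {"x": 0, "y": 0, "z": -0.45, "ax": 0, "ay": 0, "az": 0, "jaw": 0}, {"x": 0, "y": 0, "z": -0.45, "ax": 0, "ay": 0, "az": 0, "jaw": 0}]'

```text
time: 15.0
tool_pos: [0.4713, -0.0317, 0.2381]
ee_rot: [0.98, 0.085, 0.177, -0.017]
wrist_force: [0.1, 0.5, -0.4]
grip_width: 1.002
```

```bash
cat > k.py <<'E'
from h import *
from f import go
np.set_printoptions(precision=4,suppress=True)
def down(yaw): return Ro.from_euler('z',yaw,degrees=True)*Ro.from_matrix(np.array([[0,1,0],[1,0,0],[0,0,-1.]]))
c=camera('wrist');save(c,'w9.png',s=1.4);print(r.get_obs()['q'])
for t in('rest','panel_mid'): print(t,[(px(d['at']),d['confidence'],onz(c,px(d['at']),.066)) for d in pinpoint(t,c)[:2]])
go(np.array([.45,.29,.23]),down(-7))
E
python3 k.py
```

```text
[-0.5266 -0.2414  0.504   2.0879  0.0732  0.9164  0.1249]
rest [(array([271.88 , 179.382]), 0.76, array([ 0.5238, -0.0125,  0.066 ]))]
panel_mid [(array([275.688, 188.58 ]), 0.83, array([ 0.5289, -0.0208,  0.066 ]))]
now 15.15 [ 0.4697 -0.0313  0.2334] 0.9994795967905502 [ 0.5239  0.0156 -0.4249]
tgt [0.45 0.29 0.23] shift [ 0.109  -1.0662  0.0543] turn deg/45 [ 0.281  -0.3845 -1.6055]
```

View pics/w9.png

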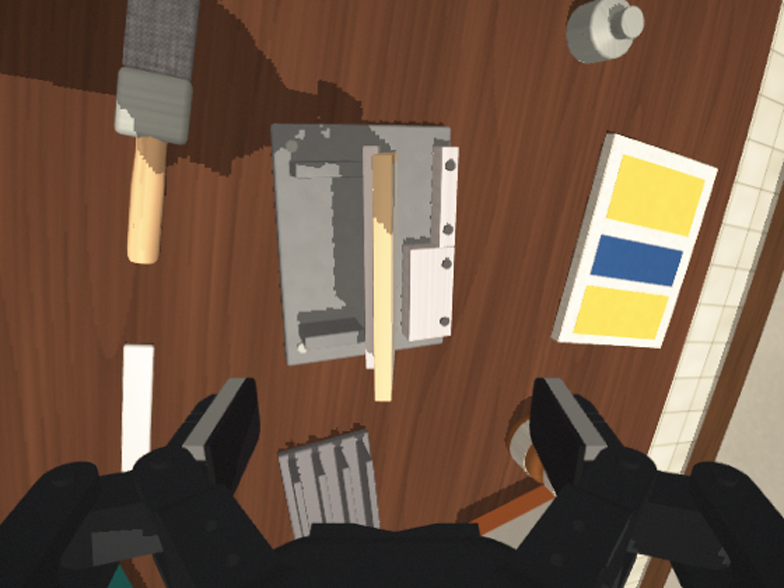

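The panel leans on the rest at about (274,190) in raw pixels, centred, with its foot on the ledge. Next is the spacer.

Emit:
apply_moves --motion '[{"x": 0.04, "y": -0.1, "z": 0.02, "ax": 0.035, "ay": -0.048, "az": -0.2, "jaw": 0}, {"x": 0.06, "y": -0.25, "z": 0.025, "ax": 0.07, "ay": -0.096, "az": -0.4, "jaw": 0}, {"x": 0.08, "y": -0.4, "z": 0.03, "ax": 0.105, "ay": -0.144, "az": -0.6, "jaw": 0}, {"x": 0.1, "y": -0.55, "z": 0.04, "ax": 0.14, "ay": -0.19, "az": -0.8, "jaw": 0}, {"x": 0.1, "y": -0.7, "z": 0.04, "ax": 0.14, "ay": -0.19, "az": -0.8, "jaw": 0}]'

```text
time: 15.78
tool_pos: [0.4654, 0.1824, 0.2315]
ee_rot: [0.914, 0.395, 0.091, -0.008]
wrist_force: [0.2, 0.2, -0.1]
grip_width: 0.998
```

```bash
sed -i "s/^c=cam.*$//;s/^for t in.*$//" k.py; python3 k.py
```

```text
now 15.775 [0.4654 0.1824 0.2315] 0.9983075998967508 [ 0.2373  0.1505 -0.0698]
tgt [0.45 0.29 0.23] shift [ 0.2235 -0.2839  0.0277] turn deg/45 [ 0.141  -0.1896 -0.8028]
```

Emit:
apply_moves --motion '[{"x": 0.06, "y": -0.08, "z": 0.01, "ax": 0.035, "ay": -0.048, "az": -0.2, "jaw": 0}, {"x": 0.12, "y": -0.15, "z": 0.015, "ax": 0.07, "ay": -0.096, "az": -0.4, "jaw": 0}, {"x": 0.2, "y": -0.22, "z": 0.02, "ax": 0.105, "ay": -0.144, "az": -0.6, "jaw": 0}, {"x": 0.22, "y": -0.25, "z": 0.03, "ax": 0.14, "ay": -0.19, "az": -0.8, "jaw": 0}, {"x": 0.22, "y": -0.25, "z": 0.03, "ax": 0.14, "ay": -0.19, "az": -0.8, "jaw": 0}]'

```text
time: 16.4
tool_pos: [0.4564, 0.2819, 0.2294]
ee_rot: [0.75, 0.661, -0.0, 0.0]
wrist_force: [0.0, -0.0, -0.2]
grip_width: 1.005
```

```bash
cat > m.py <<'E'
from h import *
from k import down,go
c=camera('wrist');f=c['frame']
for d in pinpoint('spacer_mid',c)[:2]: print(px(d['at']),d['confidence'],onz(c,px(d['at']),.045))
hsv=cv2.cvtColor(f,cv2.COLOR_RGB2HSV);p=px(pinpoint('spacer_mid',c)[0]['at']).astype(int)
m=((hsv[:,:,0]>10)&(hsv[:,:,0]<25)&(hsv[:,:,2]>225)&(hsv[:,:,1]<160)).astype(np.uint8)  # bright top face
n,l,s,_=cv2.connectedComponentsWithStats(m)
for i in range(1,n):
    x,y,w,h,a=s[i]
    if a>60 and abs(x+w/2-p[0])<70 and abs(y+h/2-p[1])<70:
        k,_=cv2.findContours((l==i).astype(np.uint8),cv2.RETR_EXTERNAL,cv2.CHAIN_APPROX_NONE)
        b=cv2.boxPoints(cv2.minAreaRect(k[0]));W=np.array([onz(c,q,.09)[:2] for q in b])
        print(s[i],cv2.approxPolyDP(k[0],2,True)[:,0].tolist());print(W,W.mean(0),np.linalg.norm(np.diff(W,axis=0),axis=1))
cv2.imwrite('pics/w10.png',f[:,:,::-1])
E
python3 m.py
```

```text
now 16.4 [0.4564 0.2819 0.2294] 1.0046701660240858 [ 0.0076 -0.0181 -0.2164]
tgt [0.45 0.29 0.23] shift [ 0.024  -0.0246 -0.0019] turn deg/45 [ 0.0003  0.0005 -0.004 ]
[301.28  238.812] 0.91 [0.5097 0.2947 0.045 ]
[278 213  41  16 431] [[278, 214], [278, 228], [287, 228], [281, 227], [286, 214], [292, 216], [292, 224], [288, 225], [310, 227], [318, 224], [318, 215]]
[[0.4786 0.276 ]
 [0.4656 0.2777]
 [0.4697 0.3103]
 [0.4828 0.3091]] [0.4742 0.2933] [0.0132 0.0329 0.0132]
[277 248  47  23 325] [[277, 248], [277, 268], [321, 270], [294, 268], [309, 250], [322, 249], [323, 254], [322, 249]]
[[0.516  0.2698]
 [0.4961 0.2729]
 [0.5024 0.3117]
 [0.5224 0.3094]] [0.5092 0.291 ] [0.0201 0.0393 0.0202]
```

```bash
sed -i 's/^go.*$//' k.py; python3 -c "
from k import *
go(np.array([.5092,.292,.068]),down(-9))"
```

```text
now 16.55 [0.4572 0.2797 0.2312] 1.0008007944343997 [ 0.4089 -0.2147  0.2109]
tgt [0.5092 0.292  0.068 ] shift [0.0623 0.1649 0.5447] turn deg/45 [ 0.0035 -0.0026  0.0329]
```

Emit:
apply_moves --motion '[{"x": 0.062, "y": 0.165, "z": 0.0, "ax": 0, "ay": 0, "az": 0.035, "jaw": 0}, {"x": 0.062, "y": 0.165, "z": 0.15, "ax": 0, "ay": 0, "az": 0.035, "jaw": 0}, {"x": 0.062, "y": 0.165, "z": 0.3, "ax": 0, "ay": 0, "az": 0.035, "jaw": 0}, {"x": 0.062, "y": 0.165, "z": 0.45, "ax": 0, "ay": 0, "az": 0.035, "jaw": 0}, {"x": 0.062, "y": 0.165, "z": 0.54, "ax": 0, "ay": 0, "az": 0.035, "jaw": 0}]'

```text
time: 17.18
tool_pos: [0.5083, 0.2917, 0.0682]
ee_rot: [0.761, 0.649, 0.001, 0.0]
wrist_force: [0.5, -0.1, 0.4]
grip_width: 1.0
```

Emit:
apply_moves --motion '[{"x": 0, "y": 0, "z": 0, "ax": 0, "ay": 0, "az": 0, "jaw": 0}, {"x": 0, "y": 0, "z": 0, "ax": 0, "ay": 0, "az": 0, "jaw": 0}]'

```text
time: 17.42
tool_pos: [0.51, 0.2934, 0.072]
ee_rot: [0.76, 0.65, 0.003, 0.0]
wrist_force: [0.2, -0.3, -0.3]
grip_width: 1.001
```

```bash
python3 -c "
from k import *
go(np.array([.5092,.292,.068]),down(-9))
c=camera('wrist');cv2.imwrite('pics/w11.png',c['frame'][:,:,::-1])
d=pinpoint('spacer_mid',c);print([(px(e['at']),e['confidence'],onz(c,px(e['at']),.045)) for e in d[:1]])
for d in cut_out('spacer_mid',c)[:1]:
  m=d['pixels'].astype(np.uint8);k,_=cv2.findContours(m,0,1);print(cv2.approxPolyDP(max(k,key=cv2.contourArea),2,True)[:,0].tolist())
"
```

```text
now 17.425 [0.51   0.2934 0.072 ] 1.000681759935106 [ 0.2445 -0.31   -0.2621]
tgt [0.5092 0.292  0.068 ] shift [-0.0049 -0.0021  0.0132] turn deg/45 [ 0.0061 -0.0056  0.0015]
[(array([279.496, 264.81 ]), 0.72, array([0.5096, 0.2923, 0.045 ]))]
[[235, 216], [236, 247], [220, 295], [224, 341], [326, 341], [328, 292], [316, 248], [316, 217]]
```

Emit:
apply_moves --motion '[{"x": -0.002, "y": -0.001, "z": 0.008, "ax": 0, "ay": 0, "az": 0, "jaw": 0}, {"x": -0.002, "y": -0.001, "z": 0.008, "ax": 0, "ay": 0, "az": 0, "jaw": 1}, {"x": -0.002, "y": -0.001, "z": 0.008, "ax": 0, "ay": 0, "az": 0, "jaw": 1}, {"x": -0.002, "y": -0.001, "z": 0.008, "ax": 0, "ay": 0, "az": 0, "jaw": 1}, {"x": -0.002, "y": -0.001, "z": 0.008, "ax": 0, "ay": 0, "az": 0, "jaw": 1}]'

```text
time: 18.2
tool_pos: [0.5088, 0.293, 0.068]
ee_rot: [0.759, 0.651, 0.002, 0.0]
wrist_force: [-0.2, -0.1, 0.8]
grip_width: 0.46
```

Emit:
apply_moves --motion '[{"x": 0, "y": 0, "z": 0, "ax": 0, "ay": 0, "az": 0, "jaw": 1}, {"x": 0, "y": 0, "z": 0, "ax": 0, "ay": 0, "az": 0, "jaw": 1}]'

```text
time: 18.45
tool_pos: [0.5088, 0.293, 0.068]
ee_rot: [0.759, 0.651, 0.002, 0.0]
wrist_force: [0.3, -0.7, 1.2]
grip_width: 0.462
```

```bash
cat > n.py <<'E'
from k import *
import sys
# stand-frame x y (mm), z (m) of TCP
S0=np.array([.5445,-.0174,0]);Z=Ro.from_euler('z',10,degrees=True)
def st(x,y,z): return S0+Z.apply([x/1000,y/1000,z])
if __name__=='__main__':
    print('tcp in stand',Z.inv().apply(r.get_obs()['tool_pos']-S0)*1000);go(st(float(sys.argv[1]),float(sys.argv[2]),float(sys.argv[3])),down(10))
E
python3 n.py 28 38 0.2
```

```text
tcp in stand [ 18.6987 311.8598  67.9722]
now 18.45 [0.5088 0.293  0.068 ] 0.4616012013508395 [ 0.2694 -0.7316  1.248 ]
tgt [0.5655 0.0249 0.2   ] shift [-0.8527  0.3254 -0.4416] turn deg/45 [ 0.0045 -0.0031 -0.4185]
```

Emit:
apply_moves --motion '[{"x": 0, "y": 0, "z": -0.12, "ax": 0, "ay": 0, "az": 0, "jaw": 1}, {"x": -0.02, "y": 0.01, "z": -0.3, "ax": 0, "ay": 0, "az": 0, "jaw": 1}, {"x": -0.15, "y": 0.05, "z": -0.44, "ax": 0, "ay": 0, "az": -0.1, "jaw": 1}, {"x": -0.32, "y": 0.12, "z": -0.44, "ax": 0, "ay": 0, "az": -0.2, "jaw": 1}, {"x": -0.5, "y": 0.2, "z": -0.44, "ax": 0, "ay": 0, "az": -0.3, "jaw": 1}]'

```text
time: 19.08
tool_pos: [0.5448, 0.1344, 0.2003]
ee_rot: [0.676, 0.737, 0.003, 0.001]
wrist_force: [1.2, -0.3, -0.9]
grip_width: 0.464
```

```bash
python3 n.py 26 38 0.2
```

```text
tcp in stand [ 26.6168 149.487  200.3408]
now 19.075 [0.5448 0.1344 0.2003] 0.4644115531303035 [ 1.213  -0.3148 -0.9101]
tgt [0.5635 0.0245 0.2   ] shift [-0.3703  0.0308  0.0002] turn deg/45 [ 0.0064 -0.0035 -0.1128]
```

Emit:
apply_moves --motion '[{"x": -0.15, "y": 0.015, "z": 0, "ax": 0, "ay": 0, "az": -0.1, "jaw": 1}, {"x": -0.27, "y": 0.03, "z": 0, "ax": 0.006, "ay": -0.003, "az": -0.113, "jaw": 1}, {"x": -0.33, "y": 0.03, "z": 0, "ax": 0.006, "ay": -0.003, "az": -0.113, "jaw": 1}, {"x": -0.33, "y": 0.03, "z": 0, "ax": 0.006, "ay": -0.003, "az": -0.113, "jaw": 1}, {"x": -0.33, "y": 0.03, "z": 0, "ax": 0.006, "ay": -0.003, "az": -0.113, "jaw": 1}]'

```text
time: 19.7
tool_pos: [0.5613, 0.0396, 0.1993]
ee_rot: [0.643, 0.765, -0.0, -0.001]
wrist_force: [-0.2, -0.0, -1.1]
grip_width: 0.459
```

```bash
python3 n.py 26 38 0.135; python3 - <<'E'
from h import *
c=camera('wrist')
for t in('rest','stop_shallow','stop_deep','stand'):
  for d in pinpoint(t,c)[:1]: print(t,d['confidence'],onz(c,px(d['at']),0 if t=='stand' else .012))
f=cv2.resize(c['frame'][60:340,60:400],None,fx=2,fy=2,interpolation=cv2.INTER_CUBIC);cv2.imwrite('pics/w12.png',f[:,:,::-1])
for t in('panel_mid','spacer_mid','stop_shallow'):
 for d in cut_out(t,c)[:2]:
  m=d['pixels'].astype(np.uint8);k,_=cv2.findContours(m,0,1);print(t,d['confidence'],cv2.approxPolyDP(max(k,key=cv2.contourArea),2,True)[:,0].tolist())
E
```

```text
tcp in stand [ 26.4664  53.2452 199.2815]
now 19.7 [0.5613 0.0396 0.1993] 0.45943276924110954 [-0.2363 -0.008  -1.136 ]
tgt [0.5635 0.0245 0.135 ] shift [-0.051  -0.0012  0.2142] turn deg/45 [-0.0016 -0.001  -0.0022]
stop_shallow 0.61 [0.59386488 0.03067125 0.012     ]
stop_deep 0.63 [ 0.60121512 -0.04602038  0.012     ]
panel_mid 0.64 [[78, 129], [81, 137], [150, 171], [299, 172], [311, 137], [311, 120], [80, 120]]
panel_mid 0.63 [[223, 208], [224, 221], [303, 220], [305, 214], [302, 203], [227, 203]]
spacer_mid 0.57 [[322, 221], [238, 223], [239, 261], [225, 306], [228, 347], [231, 352], [334, 350], [338, 310], [322, 254]]
stop_shallow 0.68 [[223, 208], [226, 221], [303, 220], [306, 212], [302, 203], [226, 203]]
```

Emit:
apply_moves --motion '[{"x": -0.05, "y": -0.001, "z": 0, "ax": 0, "ay": 0, "az": 0, "jaw": 1}, {"x": -0.05, "y": -0.001, "z": 0.1, "ax": 0, "ay": 0, "az": 0, "jaw": 1}, {"x": -0.05, "y": -0.001, "z": 0.22, "ax": 0, "ay": 0, "az": 0, "jaw": 1}, {"x": -0.05, "y": -0.001, "z": 0.25, "ax": 0, "ay": 0, "az": 0, "jaw": 1}, {"x": -0.05, "y": -0.001, "z": 0.25, "ax": 0, "ay": 0, "az": 0, "jaw": 1}]'

```text
time: 20.72
tool_pos: [0.5638, 0.0217, 0.1246]
ee_rot: [0.645, 0.764, -0.001, -0.0]
wrist_force: [-0.3, 0.3, -0.7]
grip_width: 0.464
```

```bash
python3 n.py 26 38 0.082; python3 - <<'E'
from h import *
a,b=camera('side'),camera('scene')
f=cv2.resize(a['frame'][160:260,270:370],None,fx=4,fy=4,interpolation=cv2.INTER_CUBIC);g=cv2.resize(b['frame'][190:290,210:310],None,fx=4,fy=4,interpolation=cv2.INTER_CUBIC)
cv2.imwrite('pics/m13.png',np.hstack([f,g])[:,:,::-1])
E
```

```text
tcp in stand [ 25.7843  35.1333 124.6386]
now 20.725 [0.5638 0.0217 0.1246] 0.46360344530611997 [-0.3121  0.3216 -0.7362]
tgt [0.5635 0.0245 0.082 ] shift [0.0097 0.0009 0.1421] turn deg/45 [-0.0021  0.0008 -0.0063]
```

Emit:
apply_moves --motion '[{"x": 0.008, "y": 0, "z": 0.04, "ax": 0, "ay": 0, "az": 0, "jaw": 1}, {"x": 0.008, "y": 0, "z": 0.08, "ax": 0, "ay": 0, "az": 0, "jaw": 1}, {"x": 0.008, "y": 0, "z": 0.11, "ax": 0, "ay": 0, "az": 0, "jaw": 1}, {"x": 0.008, "y": 0, "z": 0.125, "ax": 0, "ay": 0, "az": 0, "jaw": 1}, {"x": 0.008, "y": 0, "z": 0.13, "ax": 0, "ay": 0, "az": 0, "jaw": 1}]'

```text
time: 21.45
tool_pos: [0.5632, 0.0247, 0.0851]
ee_rot: [0.644, 0.765, -0.001, -0.0]
wrist_force: [0.4, -0.1, -1.2]
grip_width: 0.465
```

Emit:
apply_moves --motion '[{"x": 0, "y": 0, "z": 0.004, "ax": 0, "ay": 0, "az": 0, "jaw": 1}, {"x": 0, "y": 0, "z": 0.008, "ax": 0, "ay": 0, "az": 0, "jaw": 1}, {"x": 0, "y": 0, "z": 0.008, "ax": 0, "ay": 0, "az": 0, "jaw": 1}]'

```text
time: 21.82
tool_pos: [0.5634, 0.0248, 0.0832]
ee_rot: [0.644, 0.765, -0.0, -0.0]
wrist_force: [0.8, -0.6, -0.9]
grip_width: 0.461
```

Emit:
apply_moves --motion '[{"x": 0, "y": 0, "z": 0.004, "ax": 0, "ay": 0, "az": 0, "jaw": 1}, {"x": 0, "y": 0, "z": 0.006, "ax": 0, "ay": 0, "az": 0, "jaw": 1}, {"x": 0, "y": 0, "z": 0.006, "ax": 0, "ay": 0, "az": 0, "jaw": 1}]'

```text
time: 22.2
tool_pos: [0.5633, 0.0248, 0.0812]
ee_rot: [0.644, 0.765, -0.001, -0.0]
wrist_force: [-0.4, 0.2, -1.5]
grip_width: 0.464
```

Emit:
apply_moves --motion '[{"x": 0, "y": 0, "z": 0.003, "ax": 0, "ay": 0, "az": 0, "jaw": 1}, {"x": 0, "y": 0, "z": 0.004, "ax": 0, "ay": 0, "az": 0, "jaw": 1}]'

```text
time: 22.45
tool_pos: [0.5633, 0.0248, 0.08]
ee_rot: [0.644, 0.765, -0.0, -0.0]
wrist_force: [-0.0, 0.0, 0.8]
grip_width: 0.459
```

Emit:
apply_moves --motion '[{"x": 0, "y": -0.006, "z": 0, "ax": 0, "ay": 0, "az": 0, "jaw": 1}, {"x": 0, "y": -0.012, "z": 0, "ax": 0, "ay": 0, "az": 0, "jaw": 1}, {"x": 0, "y": -0.012, "z": 0, "ax": 0, "ay": 0, "az": 0, "jaw": 1}]'

```text
time: 22.82
tool_pos: [0.5596, 0.0242, 0.0801]
ee_rot: [0.644, 0.765, -0.0, -0.0]
wrist_force: [0.4, -0.3, -0.8]
grip_width: 0.459
```

Emit:
apply_moves --motion '[{"x": 0, "y": -0.003, "z": 0, "ax": 0, "ay": 0, "az": 0, "jaw": 1}, {"x": 0, "y": -0.005, "z": 0, "ax": 0, "ay": 0, "az": 0, "jaw": 1}, {"x": 0, "y": -0.005, "z": 0, "ax": 0, "ay": 0, "az": 0, "jaw": 1}]'

```text
time: 23.2
tool_pos: [0.5585, 0.024, 0.0802]
ee_rot: [0.644, 0.765, -0.0, -0.0]
wrist_force: [1.0, 0.7, -1.1]
grip_width: 0.461
```

Emit:
apply_moves --motion '[{"x": 0, "y": -0.003, "z": 0.001, "ax": 0, "ay": 0, "az": 0, "jaw": 1}, {"x": 0, "y": -0.005, "z": 0.001, "ax": 0, "ay": 0, "az": 0, "jaw": 1}, {"x": 0, "y": -0.005, "z": 0.001, "ax": 0, "ay": 0, "az": 0, "jaw": 1}]'

```text
time: 23.58
tool_pos: [0.5571, 0.0238, 0.08]
ee_rot: [0.644, 0.765, -0.0, 0.0]
wrist_force: [2.6, -0.1, -0.4]
grip_width: 0.459
```

Emit:
apply_moves --motion '[{"x": 0, "y": -0.002, "z": 0.001, "ax": 0, "ay": 0, "az": 0, "jaw": 1}, {"x": 0, "y": -0.004, "z": 0.001, "ax": 0, "ay": 0, "az": 0, "jaw": 1}, {"x": 0, "y": -0.004, "z": 0.001, "ax": 0, "ay": 0, "az": 0, "jaw": 1}]'

```text
time: 23.95
tool_pos: [0.5563, 0.0236, 0.08]
ee_rot: [0.644, 0.765, 0.0, 0.0]
wrist_force: [4.3, 1.0, 2.6]
grip_width: 0.461
```

Emit:
apply_moves --motion '[{"x": 0, "y": -0.002, "z": 0, "ax": 0, "ay": 0, "az": 0, "jaw": 1}, {"x": 0, "y": -0.004, "z": 0, "ax": 0, "ay": 0, "az": 0, "jaw": 1}, {"x": 0, "y": -0.004, "z": 0, "ax": 0, "ay": 0, "az": 0, "jaw": 1}]'

```text
time: 24.32
tool_pos: [0.556, 0.0235, 0.0801]
ee_rot: [0.644, 0.765, 0.001, 0.001]
wrist_force: [8.6, 1.1, -0.0]
grip_width: 0.46
```

```bash
python3 n.py 19 38 0.08; python3 - <<'E'
from h import *
a,b=camera('side'),camera('scene');c=camera('wrist')
f=cv2.resize(a['frame'][160:260,270:370],None,fx=4,fy=4,interpolation=cv2.INTER_CUBIC);g=cv2.resize(b['frame'][190:290,210:310],None,fx=4,fy=4,interpolation=cv2.INTER_CUBIC)
w=cv2.resize(c['frame'][120:260,:],(800,200),interpolation=cv2.INTER_AREA)
cv2.imwrite('pics/m14.png',np.vstack([np.hstack([f,g]),w])[:,:,::-1])
E
```

```text
tcp in stand [18.4463 38.2514 80.0689]
now 24.325 [0.556  0.0235 0.0801] 0.4597780496709461 [ 8.634   1.1016 -0.0131]
tgt [0.5566 0.0233 0.08  ] shift [-0.0008  0.0018  0.0002] turn deg/45 [ 0.0032  0.0009 -0.0053]
```

Emit:
apply_moves --motion '[{"x": 0, "y": -0.002, "z": 0, "ax": 0, "ay": 0, "az": 0, "jaw": 1}, {"x": 0, "y": -0.004, "z": 0, "ax": 0, "ay": 0, "az": 0, "jaw": 1}, {"x": 0, "y": -0.004, "z": 0, "ax": 0, "ay": 0, "az": 0, "jaw": 1}, {"x": 0, "y": -0.004, "z": 0, "ax": 0, "ay": 0, "az": 0, "jaw": 1}]'

```text
time: 24.98
tool_pos: [0.5558, 0.0234, 0.0803]
ee_rot: [0.644, 0.765, 0.001, 0.002]
wrist_force: [12.5, 1.4, -2.7]
grip_width: 0.463
```

View pics/m14.png

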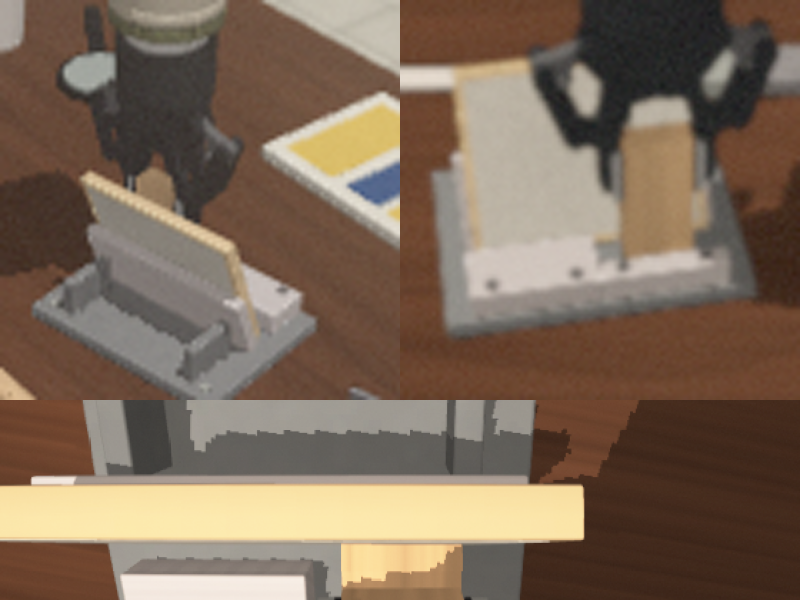

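Emit:
apply_moves --motion '[{"x": 0, "y": 0, "z": 0.001, "ax": 0, "ay": 0, "az": 0, "jaw": 1}, {"x": 0, "y": 0, "z": 0.002, "ax": 0, "ay": 0, "az": 0, "jaw": 1}, {"x": 0, "y": 0, "z": 0.002, "ax": 0, "ay": 0, "az": 0, "jaw": 1}, {"x": 0, "y": 0, "z": 0.002, "ax": 0, "ay": 0, "az": 0, "jaw": 1}]'

```text
time: 25.48
tool_pos: [0.5559, 0.0234, 0.0802]
ee_rot: [0.644, 0.765, 0.002, 0.002]
wrist_force: [10.0, 1.9, 1.4]
grip_width: 0.464
```

```bash
python3 - <<'E'
from h import *
np.set_printoptions(precision=2,suppress=True)
Z=Ro.from_euler('z',10,degrees=True);S0=np.array([.5445,-.0174,0]);loc=lambda X:Z.inv().apply(X-S0)*1000
for i in range(3):
    c=camera('wrist');o=r.get_obs();print(o['time'],o['tool_pos']*1000,o['wrist_force'],o['grip_width'])
# panel top back/front edges at the +y end: yellow strip slope = yaw, thickness edge rows
hsv=cv2.cvtColor(c['frame'],cv2.COLOR_RGB2HSV)
for u in(20,100,200,300,400):
    s=c['frame'][120:260,u].astype(int);k=np.where((s[:,0]>225)&(s[:,2]<200))[0]+120
    if len(k): print(u,k.min(),k.max(),'front top edge stand xy',loc(onz(c,(u,k.max()+.5),.1235)),'expect x',9.4-115*np.sin(np.radians(20)))
a=camera('scene')
for d in pinpoint('panel_mid',a)[:3]: print('panel_mid',px(d['at']),d['confidence'],loc(onz(a,px(d['at']),.0677)))
E
```

```text
25.525 [555.9   23.43  80.23] [10.75  1.66  1.79] 0.4643937458715318
25.575 [555.9   23.41  80.23] [10.42  2.07  1.54] 0.46084525094258033
25.625 [555.9   23.44  80.23] [10.57  1.33  2.16] 0.46423965239397025
20 181 218 front top edge stand xy [-31.26 -30.65 123.5 ] expect x -29.932316482451903
100 181 218 front top edge stand xy [-31.24  -8.48 123.5 ] expect x -29.932316482451903
200 180 218 front top edge stand xy [-31.17  17.61 123.5 ] expect x -29.932316482451903
300 181 238 front top edge stand xy [-25.62  43.03 123.5 ] expect x -29.932316482451903
400 181 217 front top edge stand xy [-31.24  68.44 123.5 ] expect x -29.932316482451903
panel_mid [171.98 158.38] 0.89 [-377.75 -201.92   67.7 ]
panel_mid [136.98 196.18] 0.78 [-198.06 -287.73   67.7 ]
panel_mid [256.87 226.3 ] 0.73 [-15.52   5.55  67.7 ]
```

```bash
python3 -c "
from h import *
print(r.finish_job())"
```

```text
the job is handed in; nothing more can be done
None
```

The job is done and handed in at about 25.6 s. The white panel from the rack leans on the grey stand's rest, and the spacer holds it there. I didn't touch the pink and turquoise look-alikes or the other things on the table.

- **Panel:** I set it against the rest with its lower edge on the ledge. Before letting go I found it about 6 mm off-centre towards +y, because my first fit of the stand was about 4.7 mm off. I lifted it slightly, moved it and set it down again, pressing on the ledge with about 33 N for a moment.
- **Spacer:** it went down upright at the wide end (+y, shallow stop), sloped side to the panel, and touched the ledge lightly. I then pushed it back against the panel.

**Last checks:**
- **Push and grip:** the push held steady at about 10.5 N, with the spacer still gripped (opening 39 mm).
- **Flushness:** the panel's top edge was parallel to the rest to about 0.1°. It measured 1.3 mm further back than a flush panel should. The spacer came to rest about 0.5–1 mm further back as well, so I put this down to error in my stand position.
- **Centring:** the wrist view put the panel's +y end within about 1 mm of where it should be. The panel network's scene reading disagreed, putting the centre about 5 mm towards +y. I trusted the edge measurement, because the gripper partly hid the panel in that view.

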